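# Make up a stone-disc display: fill the tube to its band, hang its label, tilt the mirror

### The arm

A 6-joint arm with a two-finger parallel gripper is mounted at the origin on the work surface. World frame = base frame: x ahead of the robot, y to its left, z up, the work surface at z = 0. Lengths are in m, angles in rad, forces in N, time in s.
With the tool pointing down it reaches from about 0.325 to 0.9 m from the base axis. Payload 6.1 kg.
Tool frame: the origin (TCP) lies at the very end of the fingers, on their centre line; the grasp point (between the pads) lies 19 mm behind it; z points along the fingers, y is the line along which they close (so a half turn about z gives the same grasp; the last joint's range is limited). The gripper opens to 87 mm and grips with 3 to 60 N. Pads are 19 mm wide; open, the fingers measure 117 mm over their backs; the gripper's body (75 mm by 190 mm) begins 51 mm behind the grasp point.
Start: joints at [1.138, 0.22, 1.526, -0, 1.395, -0.126], TCP at [0.189, 0.596, 0.223] pointing down, gripper open.
Joint ranges: [-2.98, 2.98], [-0.91, 2.08], [0.09, 2.57], [-1.24, 4.39], [0.2, 2.65], [-2.68, 2.68]. Speed limits (rad/s): [2.57, 2.57, 3.01, 3.14, 3.14, 3.14].

### API

Orientations are given as a unit quaternion [w, x, y, z].
In Python, from rig import r, viewer, ticket gives the robot as it stands.
- The arm moves only by the shell command python3 -m pendant 'ROWS' [OPENING] [FORCE]. ROWS is JSON, a list of rows, each a list of 2 entries, a list of its own where there are three numbers: the shift along the tool's x, y, z normalised to -1 to 1, where 1 is 0.75 m, then the turn about the tool's z normalised to -1 to 1, where 1 is 60 degrees. A call has 1 to 5 rows; each row is the pose to reach, as a shift and turn from the pose commanded when the call began, along the tool's axes at that moment; what a row does not reach only later rows make up. A row lasts 1/12 s, in which the tool goes at most 41.7 mm and 7.16 degrees, less where a joint would pass 70% of its speed; a pose out of reach is approached as far as the arm can. A call with a number of a shift or a turn outside -1 to 1 is refused whole. A call with a gripper value outside its range is refused whole. OPENING is the opening, from -1 (shut) to 1 (fully open), set as the call begins (- or left out, the last holds). The fingers move at their own pace and stop on an object; FORCE is the grip in N (left out, the last holds). Time passes only in rows, so rows that repeat a pose let the fingers close. It gives the time, the measured TCP pose, the force, the opening and the grip force at its end, in the units of the state.
- r.read_state(): the state, without advancing time (a new reading comes with each control period).
- viewer.read_camera(name): name is "side" or "top"; returns the picture (384x512x3 uint8, red, green, blue); there is no depth.
- viewer.camera_info(name): a dict with "camera_matrix" (3x3 intrinsics, pixels), "dist_coeffs" ([k1, k2, p1, p2, k3] as OpenCV has them; the pictures are not rectified), "view" (4x4, takes a point from world to camera coordinates). Camera axes: x right, y up, looking along -z (the intrinsics and any distortion apply to the point x, -y, -z); pixel columns grow to the right and rows downward; lengths in m; the calibration is good to about 2 mm. A picture is of the moment at which its call begins. camera_info takes no time and is no camera call.
- ticket.sign_off(): hands the job in; it is judged then, once.
The state is a dict: "clock": time; "qpos": joint angles; "joint_velocities": joint speeds; "joint_efforts": joint torques, N m; "tcp_pos": TCP position; "orientation": TCP orientation; "force": force on the tool from outside, world axes, zero at the start; "wrist_torque": the same for the moment, N m; "finger_gap": finger opening in m; "grip_force": force on a finger pad.
Only numpy, scipy, OpenCV 4.12 (cv2) and the standard library are available. Lean on these libraries where they do the work, as an engineer would, in place of code of your own. Each camera call takes 0.05 s, during which the arm holds its last target. There are 200 camera calls.

### The job

Load agate discs from the mat into the clear slotted tube, lying flat one on another, until the top of the stack is level with the black band, and no higher; leave the spare discs out of the tube. Only once the tube is filled, hang the aluminium label plate by its hole on the slanted peg of the steel post and let it hang free. Also, whenever you like, tilt the mirror so that it leans back 30 degrees from upright and stays there by itself; do not shift the other things on the bench.

Things in the scene. Friction and masses are not known exactly. Their poses are not given: they have to be found in the camera images.
- disc1_center (a point): centre (half-way up) of a loose flat round polished agate disc, 46 mm across, 12 mm thick, about 50 g, with brown rim and grey-white bands; z axis along the disc's axis. Starts lying flat on the thin (2 mm) grey mat; six or seven of these are present
- disc2_center (a point): centre (half-way up) of a loose flat round polished agate disc, 46 mm across, 12 mm thick, about 50 g, with brown rim and grey-white bands; z axis along the disc's axis. Starts lying flat on the thin (2 mm) grey mat; six or seven of these are present
- disc3_center (a point): centre (half-way up) of a loose flat round polished agate disc, 46 mm across, 12 mm thick, about 50 g, with brown rim and grey-white bands; z axis along the disc's axis. Starts lying flat on the thin (2 mm) grey mat; six or seven of these are present
- disc4_center (a point): centre (half-way up) of a loose flat round polished agate disc, 46 mm across, 12 mm thick, about 50 g, with brown rim and grey-white bands; z axis along the disc's axis. Starts lying flat on the thin (2 mm) grey mat; six or seven of these are present
- disc5_center (a point): centre (half-way up) of a loose flat round polished agate disc, 46 mm across, 12 mm thick, about 50 g, with brown rim and grey-white bands; z axis along the disc's axis. Starts lying flat on the thin (2 mm) grey mat; six or seven of these are present
- disc6_center (a point): centre (half-way up) of a loose flat round polished agate disc, 46 mm across, 12 mm thick, about 50 g, with brown rim and grey-white bands; z axis along the disc's axis. Starts lying flat on the thin (2 mm) grey mat; six or seven of these are present
- disc7_center (a point): centre (half-way up) of a loose flat round polished agate disc, 46 mm across, 12 mm thick, about 50 g, with brown rim and grey-white bands; z axis along the disc's axis. Starts lying flat on the thin (2 mm) grey mat; six or seven of these are present
- disc8_center (a point): centre of an identical agate disc (46 mm across, 12 mm thick) that already lies on the tube's seat at the start
- disc9_center (a point): centre of an identical agate disc that in some starts is present and lies in the tube on top of disc8
- tube_seat (a point): centre of the round flat seat (40 mm across) at the foot of the bore of the fixed upright clear slotted tube; the discs stack on it. 23 mm above the table and 8 mm above the tube's 80 x 90 mm wooden base. z is up the bore; x points out through one of the two slots
- tube_mark (a point): point on the tube's axis level with the middle of the thin black band on its walls, the fill mark: 72 mm above the seat, where the top of a stack of six discs comes; axes as tube_seat
- tube: the clear slotted tube; origin under its base, axes as tube_seat. Bore 52 mm; two curved 4 mm walls on its +y and -y sides; the +x and -x sides are open slots 36 mm wide from seat to mouth, so that fingers can come down through them with a disc. Walls rise 84 mm above the seat, then flare outwards to 95 mm
- tag_center (a point): centre of the loose aluminium label plate, 98 x 32 x 6 mm, 45 g, with a paper panel; starts flat on the table. x axis runs along its length towards the end with the hole (the end is 51 mm from here at +x, 47 mm at -x), y across its 32 mm width
- tag_hole (a point): centre of the square 18 x 18 mm through hole in the label plate, 36 mm from the plate's centre along its x axis
- peg_root (a point): where the peg leaves the front face of the fixed steel post (post 14 mm square, 158 mm high, on a 70 x 70 x 8 mm base). The peg is a straight 6 mm round pin, 50 mm long, that slants up at 45 degrees towards this frame's -x; z is up. This point is 135 mm above the table
- peg_mid (a point): middle of the slanted peg, 25 mm from its root; same axes as peg_root
- mirror (a joint): lean of the framed mirror in rad: 0 upright, positive when its top leans back (towards +x of mirror_hinge), 0.524 is 30 degrees; stiff friction hinge that stays where it is left (about 2.5 N at the bar moves it), travel -0.6 to 1.1. The panel is 140 mm wide, 10 mm thick, its top edge 130 mm from the hinge axis
- mirror_hinge (a point): middle of the mirror's hinge axis, fixed, 34 mm above the table; the hinge axis is this frame's y, the mirror's top leans back towards its x. Two brass side struts on the stand (166 mm apart) slope back at 30 degrees, as a guide
- mirror_bar (a point): middle of the round brass grip bar above the mirror's top edge, 10 mm thick, 60 mm long along the hinge direction, 165 mm from the hinge axis, moving with the mirror; 30 mm of free space between bar and panel
- weight: bystander: small brass weight, 36 mm across, 46 mm high; origin at the centre of its underside
- jar: bystander: brown glass jar with steel cap, 64 mm across, 85 mm high; origin under its centre
- geode: bystander: half geode with purple crystals, 105 mm across, about 70 mm high; origin under its centre
- carton: bystander: cardboard carton 90 x 130 x 50 mm; origin under its centre
- shell: bystander: sandy conical shell, 68 mm across, 58 mm high; origin under its centre
There are look-alikes about, which are no part of the job. There is more than one size of the part that bears tag_center; the job needs the largest.

How it is judged:
By the outcome, as a careful person would: the job done as asked, in the order asked, and still so for the second after the job is handed in, with the robot touching nothing.
Of disc1, disc2, disc3, disc4, disc5, disc6, disc7 only 6 to 7 are there at a start; the rules pass over those that are not, and their reading is None.
Of disc9, jar, carton, shell only 2 to 3 are there at a start; the rules pass over those that are not, and their reading is None.
At some moment in a run one of disc1, disc2, disc3, disc4, disc5, disc6, disc7 may be knocked a few centimetres aside while the robot is not near it.
Once in a run the grip may slacken for a moment while it holds something.
It also fails if it takes over 192 s, if anything falls off the work surface, if the arm or the gripper's body presses on something with over 40 N, if the wrist force passes 120 N, or if a joint passes its speed limit or range.

## Working session

There is one attempt and no reset: what is moved stays moved. The work goes in short steps, Python scripts to look and compute and a shell command to move; the robot and the scene stay as the last step left them, time stands still between calls to the robot, and variables do not carry over. Pictures are saved under pics/ and viewed, at most 14 in all, crops included, and the job is handed in when it is done.

```bash
ls; mkdir -p pics
cat > h.py <<'E'
import numpy as np, cv2
from rig import r, viewer, ticket
def snap(n,f):
    im=viewer.read_camera(n); cv2.imwrite('pics/'+f,im[:,:,::-1]); return im
def ray(n,uv):
    c=viewer.camera_info(n);K=np.array(c["camera_matrix"],float);V=np.array(c["view"],float)
    p=cv2.undistortPoints(np.array(uv,float).reshape(-1,1,2),K,np.array(c["dist_coeffs"],float)).reshape(-1,2)
    d=np.c_[p[:,0],-p[:,1],-np.ones(len(p))]@V[:3,:3]
    return -V[:3,:3].T@V[:3,3],d
def plane(n,uv,z):
    o,d=ray(n,uv); return o+d*((z-o[2])/d[:,2])[:,None]
def two(a,ua,b,ub):
    o1,d1=ray(a,ua);o2,d2=ray(b,ub);out=[]
    for p,q in zip(d1,d2):
        s=np.linalg.lstsq(np.c_[p,-q],o2-o1,rcond=None)[0]
        A,B=o1+p*s[0],o2+q*s[1]; out.append(np.r_[(A+B)/2,np.linalg.norm(A-B)])
    return np.array(out)
def proj(n,P):
    c=viewer.camera_info(n);K=np.array(c["camera_matrix"],float);V=np.array(c["view"],float)
    q=np.atleast_2d(P)@V[:3,:3].T+V[:3,3]; q=q*[1,-1,-1]
    return cv2.projectPoints(q.reshape(-1,1,3),np.zeros(3),np.zeros(3),K,np.array(c["dist_coeffs"],float))[0].reshape(-1,2)
def go(P):
    "world target TCP -> tool shift in units"
    s=r.read_state();w,x,y,z=s["orientation"]
    from scipy.spatial.transform import Rotation as R
    M=R.from_quat([x,y,z,w]).as_matrix()
    return M.T@(np.array(P)-s["tcp_pos"])/0.75, M
E
python3 - <<'E'
from h import *
np.set_printoptions(precision=4,suppress=True)
for n in("top","side"):
    snap(n,n+'0.png'); c=viewer.camera_info(n); print(n,ray(n,[[256,192]]),c["camera_matrix"],c["dist_coeffs"])
print(r.read_state()); print(go([0,0,0])[1])
E
```

```text
pics
top (array([ 0.414 , -0.0041,  1.6305]), array([[ 0.0943, -0.0208, -0.9954]])) [[498.9497   0.     251.9825]
 [  0.     498.9497 195.9034]
 [  0.       0.       1.    ]] [-0.2086  0.      0.      0.      0.    ]
side (array([ 0.2595, -0.6859,  0.7369]), array([[ 0.2683,  0.7227, -0.6372]])) [[348.3247   0.     258.1506]
 [  0.     348.3247 185.9195]
 [  0.       0.       1.    ]] [-0.044  0.     0.     0.     0.   ]
{'clock': 0.1, 'qpos': array([ 1.1379,  0.2212,  1.5275, -0.    ,  1.3947, -0.1261]), 'joint_velocities': array([ 0.0005, -0.002 , -0.0014, -0.0004,  0.0006, -0.0015]), 'joint_efforts': array([  0.0012, -49.5946, -38.8515,   0.0703,   0.0517,  -0.    ]), 'tcp_pos': array([0.1886, 0.5953, 0.2216]), 'orientation': array([-0.0002,  0.1528,  0.9883, -0.0009]), 'force': array([ 0.2143, -0.2474, -1.0927]), 'wrist_torque': array([0.032 , 0.0632, 0.0076]), 'grip_force': 0.0, 'finger_gap': 0.08679178683262098}
[[-0.9533  0.3021 -0.0007]
 [ 0.3021  0.9533 -0.0016]
 [ 0.0002 -0.0018 -1.    ]]
```

View pics/top0.png

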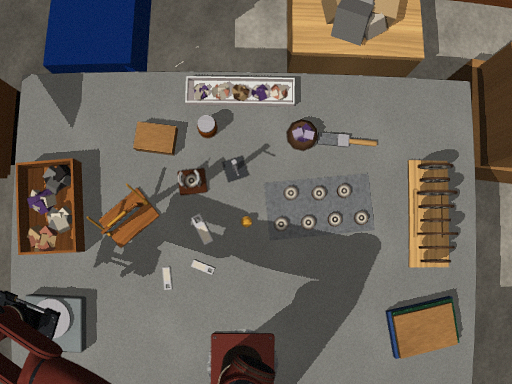

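View pics/side0.png

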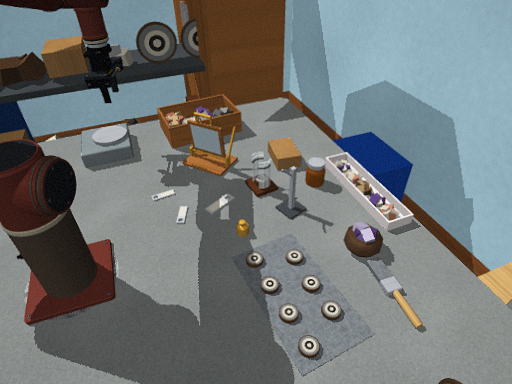

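The top view shows 7 discs on the mat: (291,192), (320,193), (345,190), (281,224), (308,222), (334,219) and (361,217). The tube is at (192,180), the post at (234,168) and the mirror at (127,215). There are three label plates, at (202,229), (203,267) and (167,279). The one at (202,229) looks largest. The discs on the shelf and the purple and grey pieces in boxes are look-alikes. Next is a close crop of both views to check these choices.

Run:
```python
import cv2,numpy as np
t=cv2.imread('pics/top0.png');s=cv2.imread('pics/side0.png')
cv2.imwrite('pics/ctop.png',cv2.resize(t[145:295,85:255],None,fx=4,fy=4,interpolation=2)[:600])
cv2.imwrite('pics/cside.png',cv2.resize(s[100:250,145:335],None,fx=4,fy=4,interpolation=2))
```

```text
(no output)
```

View pics/ctop.png

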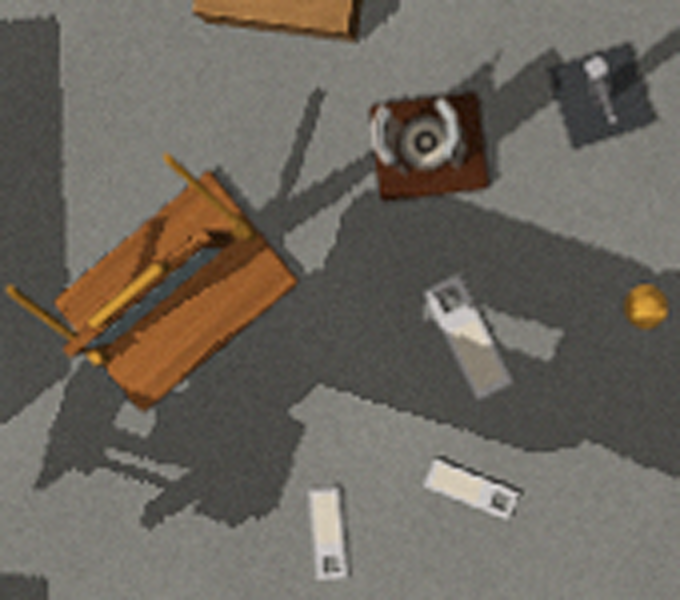

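View pics/cside.png

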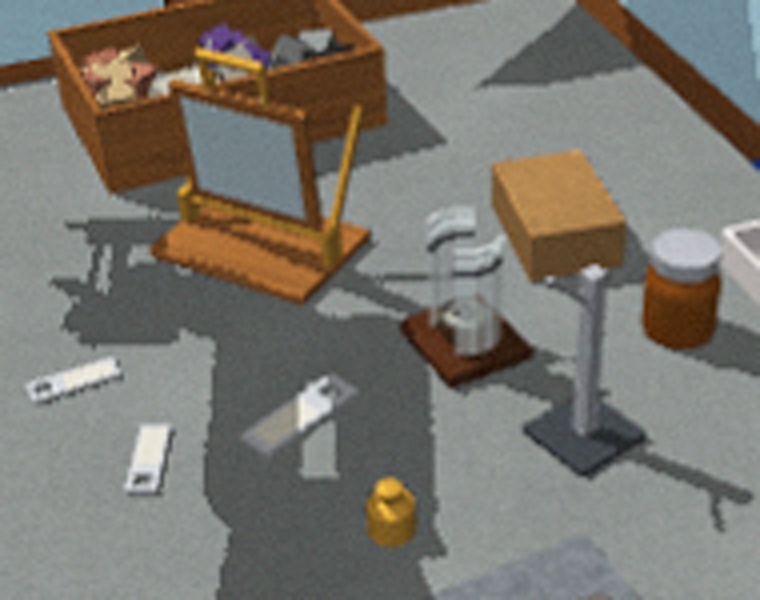

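The largest plate is at top (202,229) with its hole end at about (197,219); the two smaller plates are look-alikes. The tube base is at about (192,181) with its walls to the left and right, so the slots face ±x. The peg slants from the post towards the robot.

```bash
cat > m.py <<'E'
from h import *
np.set_printoptions(precision=4,suppress=True)
def rings(im,box,amin,amax):
    x0,y0,x1,y1=box; k=4
    g=cv2.cvtColor(im[y0:y1,x0:x1],cv2.COLOR_RGB2GRAY); g=cv2.resize(g,None,fx=k,fy=k,interpolation=cv2.INTER_CUBIC)
    m=(g>150).astype(np.uint8)
    cs,_=cv2.findContours(m,cv2.RETR_EXTERNAL,cv2.CHAIN_APPROX_NONE); o=[]
    for c in cs:
        if len(c)>5 and amin*k*k<cv2.contourArea(cv2.convexHull(c))<amax*k*k:
            o.append(np.array(cv2.fitEllipse(cv2.convexHull(c))[0])/k+[x0-.375,y0-.375])
    return np.array(o)
def discs(a,b):
    A=rings(a,(262,170,380,242),20,160);B=rings(b,(228,232,375,372),40,500)
    Q=plane("side",B,0.014);P=plane("top",A,0.014);out=[]
    for p,u in zip(P,A):
        i=np.argmin(np.linalg.norm(Q-p,axis=1)); 
        out.append(np.r_[p[:2],two("top",[u],"side",[B[i]])[0],u,B[i]])
    return np.array(out)
E
python3 - <<'E'
from m import *
a=cv2.imread('pics/top0.png')[:,:,::-1];b=cv2.imread('pics/side0.png')[:,:,::-1]
print(discs(a.copy(),b.copy()))
T=lambda x,y:(85+x/4-.375,145+y/4-.375); S=lambda x,y:(145+x/4-.375,100+y/4-.375)
print("tube base corners",plane("top",[T(370,105),T(478,92),T(492,186),T(381,199)],.015))
print("tube base side",plane("side",[S(402,325),S(455,377),S(532,352),S(478,308)],.015))
print("disc in tube: centre z", two("top",[T(425,141)],"side",[S(465,313)]))
print("post base corners",plane("top",[T(552,75),T(632,42),T(658,116),T(577,147)],.008))
print("post base side",plane("side",[S(525,430),S(586,470),S(648,434),S(590,398)],.008))
print("post top",two("top",[T(597,67)],"side",[S(593,270)]),plane("top",[T(597,67)],.158))
print("peg tip",two("top",[T(615,122)],"side",[S(549,280)]))
print("tag hole, far end mid, near end",plane("top",[T(452,296),T(490,388),T(444,283),T(468,336)],.006))
print("side tag hole", plane("side",[S(328,388),S(263,436)],.006))
print("bar ends",two("top",[T(93,322),T(160,270)],"side",[S(199,52),S(265,66)]))
print("struts top",two("top",[T(10,290),T(168,157)],"side",[S(184,190),S(357,110)]))
E
```

```text
[[  0.4691  -0.1197   0.4677  -0.1194   0.0123   0.0029 280.825  222.4349
  256.0552 257.54  ]
 [  0.4712  -0.2081   0.4694  -0.2077   0.0125   0.0039 307.9388 222.0848
  269.3271 283.1382]
 [  0.482   -0.296    0.4803  -0.2957   0.012    0.0038 334.6357 219.0553
  288.4423 311.3642]
 [  0.4884  -0.3842   0.4867  -0.3841   0.0111   0.0039 361.0487 217.3562
  308.7683 344.8651]
 [  0.5677  -0.243    0.5664  -0.2426   0.012    0.0034 318.636  192.6859
  310.8683 281.8704]
 [  0.5669  -0.1503   0.5654  -0.1498   0.0121   0.0036 290.4322 192.5363
  294.1007 255.1243]
 [  0.5767  -0.3266   0.5753  -0.3262   0.0119   0.0036 343.7854 190.3295
  331.1722 308.4489]]
tube base corners [[0.6329 0.2212 0.015 ]
 [0.6447 0.1327 0.015 ]
 [0.5676 0.1196 0.015 ]
 [0.5558 0.2101 0.015 ]]
tube base side [[0.5507 0.202  0.015 ]
 [0.5672 0.1211 0.015 ]
 [0.6377 0.127  0.015 ]
 [0.6192 0.1997 0.015 ]]
disc in tube: centre z [[0.5994 0.1738 0.0339 0.0045]]
post base corners [[ 0.6606  0.0727  0.008 ]
 [ 0.6889  0.0074  0.008 ]
 [ 0.6278 -0.0148  0.008 ]
 [ 0.6013  0.0511  0.008 ]]
post base side [[ 0.5972  0.0484  0.008 ]
 [ 0.6217 -0.0101  0.008 ]
 [ 0.6836  0.0082  0.008 ]
 [ 0.6606  0.0637  0.008 ]]
post top [[0.6422 0.0329 0.1592 0.0041]] [[0.6443 0.0322 0.158 ]]
peg tip [[0.6    0.0184 0.1716 0.0028]]
tag hole, far end mid, near end [[0.478  0.1512 0.006 ]
 [0.4037 0.1188 0.006 ]
 [0.4885 0.1579 0.006 ]
 [0.4456 0.1375 0.006 ]]
side tag hole [[0.4705 0.1571 0.006 ]
 [0.4061 0.1209 0.006 ]]
bar ends [[0.4455 0.3954 0.2    0.0028]
 [0.4869 0.3454 0.2019 0.0029]]
struts top [[ 0.4556  0.5322 -0.0167  0.0439]
 [ 0.5723  0.3594  0.1357  0.0055]]
```

```bash
cat >> h.py <<'E'
def plan(*tg,yaw=None):
    "print tool-axis units for successive world TCP targets, turn units to bring tool y to world yaw (deg)"
    for P in tg:
        s,M=go(P); y=np.degrees(np.arctan2(M[1,1],M[0,1])); 
        t=0 if yaw is None else (((y-yaw)+90)%180-90)/60
        print(P,np.round(s,4),'turn',round(t,3),'rows',round(np.linalg.norm(s)*.75/.0417,1))
E
python3 - <<'E'
from m import *
T=lambda x,y:(85+x/4-.375,145+y/4-.375); S=lambda x,y:(145+x/4-.375,100+y/4-.375)
b=plane("top",[T(55,305),T(210,172),T(297,280),T(143,408)],.015);print(b,b.mean(0))
print("strut feet top", plane("top",[T(98,362),T(248,236)],.034))
print("strut feet side",two("top",[T(98,362),T(248,236)],"side",[S(188,222),S(332,262)]))
print("tube disc at .035",plane("top",[T(425,141)],.035),plane("side",[S(465,313)],.035))
plan((.466,.370,.27),(.466,.370,.186),yaw=39.6)
E
```

```text
[[0.4645 0.4795 0.015 ]
 [0.5761 0.3523 0.015 ]
 [0.4886 0.2774 0.015 ]
 [0.3818 0.4027 0.015 ]] [0.4778 0.378  0.015 ]
strut feet top [[0.4185 0.4363 0.034 ]
 [0.5226 0.3151 0.034 ]]
strut feet side [[0.4193 0.4445 0.004  0.0015]
 [0.5248 0.3197 0.0103 0.0011]]
tube disc at .035 [[0.6014 0.173  0.035 ]] [[0.5967 0.1729 0.035 ]]
(0.466, 0.37, 0.27) [-0.4434 -0.1747 -0.0644] turn 0.547 rows 8.6
(0.466, 0.37, 0.186) [-0.4434 -0.1745  0.0476] turn 0.547 rows 8.6
```

```bash
python3 -m pendant '[[[-0.05,-0.02,-0.065],0.1],[[-0.1,-0.04,-0.065],0.2],[[-0.15,-0.06,-0.065],0.3],[[-0.2,-0.08,-0.065],0.4],[[-0.25,-0.1,-0.065],0.5]]' 1 30
python3 - <<'E'
from h import *
plan((.466,.370,.27),(.466,.370,.186),yaw=40.6)
E
```

```text
clock: 0.52
tcp_pos: [0.3376, 0.4733, 0.2716]
orientation: [0.0, 0.405, 0.914, 0.0]
force: [0.1, -0.1, -0.3]
finger_gap: 0.0869
grip_force: 0.0
(0.466, 0.37, 0.27) [-0.217   0.0344  0.0022] turn 0.026 rows 4.0
(0.466, 0.37, 0.186) [-0.217   0.0343  0.1142] turn 0.026 rows 4.5
```

```bash
python3 -m pendant '[[[-0.054,0.0085,0],0.01],[[-0.108,0.017,0],0.02],[[-0.162,0.026,0],0.026],[[-0.217,0.034,0],0.026],[[-0.217,0.034,0],0.026]]'
python3 -m pendant '[[[0,0,0.04],0],[[0,0,0.08],0],[[0,0,0.113],0],[[0,0,0.113],0]]'
python3 - <<'E'
from h import *
a=snap('top','t1.png');b=snap('side','s1.png')
cv2.imwrite('pics/c1.png',np.hstack([cv2.resize(a[160:260,85:175],(400,444),interpolation=2),cv2.resize(b[90:190,150:240],(400,444),interpolation=2)])[:,:,::-1])
plan((.466,.370,.186),yaw=40.6)
E
```

```text
clock: 0.93
tcp_pos: [0.4703, 0.3662, 0.2705]
orientation: [0.001, 0.419, 0.908, -0.001]
force: [-0.6, -0.7, -0.0]
finger_gap: 0.0868
grip_force: 0.0
clock: 1.27
tcp_pos: [0.4616, 0.3693, 0.1796]
orientation: [-0.003, 0.416, 0.909, -0.005]
force: [-1.2, -0.5, -1.4]
finger_gap: 0.087
grip_force: 0.0
(0.466, 0.37, 0.186) [-0.0026  0.0006 -0.0005] turn 0.004 rows 0.0
```

View pics/c1.png

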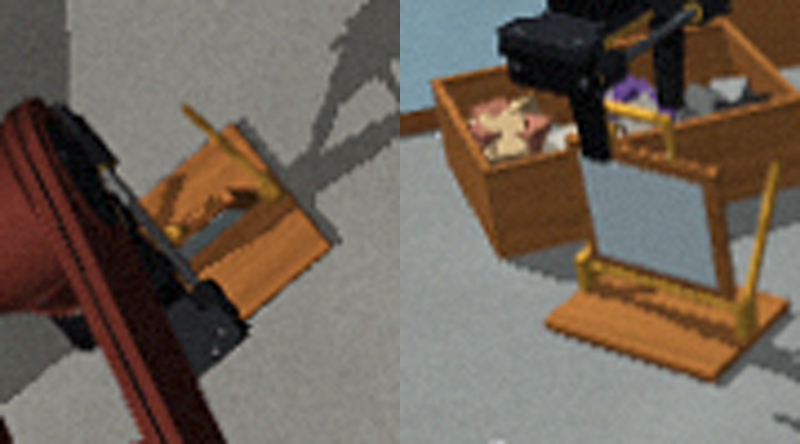

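The fingers straddle the bar, one in front and one behind, so I close on it.

```bash
python3 -m pendant '[[[0,0,0],0],[[0,0,0],0],[[0,0,0],0],[[0,0,0],0],[[0,0,0],0]]' -0.95 30
python3 -m pendant '[[[0,0,0],0],[[0,0,0],0],[[0,0,0],0],[[0,0,0],0]]'
python3 - <<'E'
from h import *
s=r.read_state(); p=s["tcp_pos"]; print(p)
H=np.array([.4706,.3757]);n=np.array([.759,.651])
print("bar offset n",(p[:2]-H)@n, "t",(p[:2]-H)@[-n[1],n[0]])
for a in (10,20,30,32): print(a,.165*np.sin(np.radians(a)),-.165*(1-np.cos(np.radians(a))))
plan((.533,.4294,.186-.022))
E
```

```text
clock: 1.78
tcp_pos: [0.4656, 0.3719, 0.1876]
orientation: [0.0, 0.416, 0.909, 0.001]
force: [-0.0, -0.1, -0.8]
finger_gap: 0.0616
grip_force: 0.0
clock: 2.12
tcp_pos: [0.4652, 0.3715, 0.1865]
orientation: [-0.0, 0.416, 0.909, -0.0]
force: [-0.5, 0.2, 0.1]
finger_gap: 0.0352
grip_force: 0.0
[0.46519329 0.3715138  0.18647324]
bar offset n -0.00682890869664618 t 0.0003424357348799389
10 0.028651949315043505 -0.002506720752985677
20 0.056433323648735344 -0.00995071757032511
30 0.08249999999999999 -0.022105808375567613
32 0.08743667859847881 -0.02507206413418972
(0.533, 0.4294, 0.164) [-0.0008  0.1189  0.03  ] turn 0 rows 2.2
```

```bash
python3 -m pendant '[[[0,0,0],0],[[0,0,0],0],[[0,0,0],0],[[0,0,0],0],[[0,0,0],0]]'
python3 - <<'E'
from h import *
a=snap('top','t2.png');b=snap('side','s2.png'); s=r.read_state();print(s["tcp_pos"],s["finger_gap"],s["grip_force"],s["force"])
E
python3 -m pendant '[[[0,0.012,0],0],[[0,0.024,0.001],0],[[0,0.036,0.003],0],[[0,0.048,0.005],0],[[0,0.06,0.008],0]]'
python3 -m pendant '[[[0,0.012,0.004],0],[[0,0.024,0.009],0],[[0,0.036,0.013],0],[[0,0.048,0.018],0],[[0,0.0595,0.022],0]]'
python3 -m pendant '[[[0,0,0],0],[[0,0,0],0],[[0,0,0],0],[[0,0,0],0],[[0,0,0],0]]'
```

```text
clock: 2.53
tcp_pos: [0.465, 0.3713, 0.1864]
orientation: [-0.0, 0.416, 0.909, -0.0]
force: [-1.0, -1.0, 1.0]
finger_gap: 0.0086
grip_force: 30.0
[0.46499156 0.37129582 0.18644824] 0.008634607200041123 29.99955117702484 [-1.53053017 -1.49136818  1.53897852]
clock: 3.05
tcp_pos: [0.5009, 0.4021, 0.1819]
orientation: [0.001, 0.416, 0.909, 0.001]
force: [-2.0, -2.4, 4.0]
finger_gap: 0.0091
grip_force: 30.0
clock: 3.47
tcp_pos: [0.5343, 0.4307, 0.1642]
orientation: [0.001, 0.416, 0.909, 0.0]
force: [-1.3, -3.3, 1.4]
finger_gap: 0.0085
grip_force: 30.0
clock: 3.88
tcp_pos: [0.5336, 0.4302, 0.1646]
orientation: [0.001, 0.416, 0.909, 0.001]
force: [5.7, 0.8, 2.2]
finger_gap: 0.0089
grip_force: 30.0
```

```bash
python3 -m pendant '[[[0,0,0],0],[[0,0,0],0],[[0,0,0],0],[[0,0,0],0],[[0,0,0],0]]' 0.3
python3 -m pendant '[[[0,0,-0.04],0],[[0,0,-0.09],0],[[0,0,-0.14],0],[[0,0,-0.14],0]]'
python3 - <<'E'
from h import *
plan((.5654,-.1500,.15),(.48,0.0,.28),yaw=0)
E
```

```text
clock: 4.3
tcp_pos: [0.5322, 0.43, 0.1634]
orientation: [-0.001, 0.416, 0.91, -0.001]
force: [0.1, 0.2, -0.6]
finger_gap: 0.034
grip_force: 0.0
clock: 4.63
tcp_pos: [0.5358, 0.4322, 0.2793]
orientation: [0.004, 0.416, 0.909, 0.006]
force: [1.1, 0.7, 2.5]
finger_gap: 0.055
grip_force: 0.0
(0.5654, -0.15, 0.15) [-0.6125 -0.4805  0.167 ] turn 0.681 rows 14.3
(0.48, 0.0, 0.28) [-0.3871 -0.4334 -0.0061] turn 0.681 rows 10.5
```

```bash
python3 -m pendant '[[[-0.041,-0.033,0],0.1],[[-0.082,-0.065,0],0.2],[[-0.123,-0.098,0],0.3],[[-0.164,-0.13,0],0.4],[[-0.205,-0.163,0],0.5]]' 0.5
python3 - <<'E'
from m import *
a=viewer.read_camera("top");b=viewer.read_camera("side")
T=lambda x,y:(85+x/4-.375,145+y/4-.375)
print(plane("top",[T(418,131)],.118),plane("top",[T(373,140),T(462,125)],.118))
plan((.568,-.1503,.2),(.568,-.1503,.1),yaw=8)
E
```

```text
clock: 5.05
tcp_pos: [0.5406, 0.2324, 0.2687]
orientation: [-0.0, 0.639, 0.769, -0.0]
force: [0.6, -0.4, -0.4]
finger_gap: 0.0648
grip_force: 0.0
[[0.5993 0.1693 0.118 ]] [[0.592  0.2038 0.118 ]
 [0.6044 0.1357 0.118 ]]
(0.568, -0.1503, 0.2) [-0.5035 -0.0564  0.093 ] turn 0.04 rows 9.3
(0.568, -0.1503, 0.1) [-0.5032 -0.0564  0.2263] turn 0.04 rows 10.0
```

```bash
python3 -m pendant '[[[-0.05,-0.0056,0],0.02],[[-0.1,-0.011,0],0.04],[[-0.15,-0.017,0],0.04],[[-0.2,-0.022,0],0.04],[[-0.25,-0.028,0],0.04]]'
python3 -m pendant '[[[-0.05,-0.0056,0.02],0],[[-0.1,-0.011,0.04],0],[[-0.15,-0.017,0.06],0],[[-0.2,-0.022,0.08],0],[[-0.24,-0.028,0.1],0]]'
python3 - <<'E'
from h import *
b=snap("side","s3.png")
plan((.568,-.1503,.1),(.568,-.1503,.006),yaw=8)
E
```

```text
clock: 5.57
tcp_pos: [0.5558, 0.0451, 0.269]
orientation: [-0.0, 0.652, 0.758, 0.0]
force: [0.5, 1.2, 0.1]
finger_gap: 0.0651
grip_force: 0.0
clock: 5.98
tcp_pos: [0.5618, -0.1372, 0.1933]
orientation: [0.0, 0.653, 0.758, 0.0]
force: [0.5, -0.3, 0.4]
finger_gap: 0.0652
grip_force: 0.0
(0.568, -0.1503, 0.1) [-0.0131  0.0096  0.1195] turn 0.006 rows 2.2
(0.568, -0.1503, 0.006) [-0.013   0.0102  0.2448] turn 0.006 rows 4.4
```

View pics/s3.png

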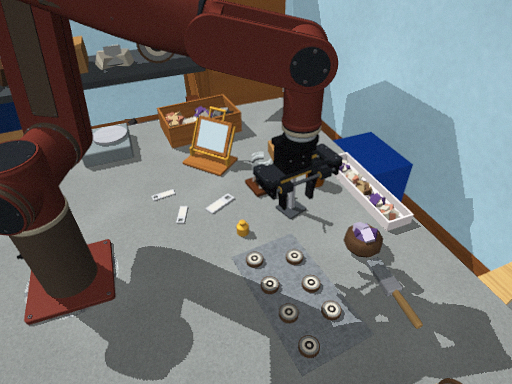

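The mirror at (212,138) now leans back about parallel to its strut, and the gripper is above the disc at (295,257). I go down for that disc.

```bash
python3 -m pendant '[[[-0.013,0.009,0.04],0],[[-0.013,0.0095,0.09],0],[[-0.013,0.01,0.14],0],[[-0.013,0.01,0.19],0],[[-0.013,0.01,0.22],0]]'
python3 -m pendant '[[[0,0,0.012],0],[[0,0,0.024],0],[[0,0,0.024],0],[[0,0,0.024],0]]'
python3 - <<'E'
from h import *
b=snap("side","s4.png"); cv2.imwrite('pics/c4.png',cv2.resize(b[190:330,220:360],(600,600),interpolation=2)[:,:,::-1])
plan((.568,-.1503,.006),yaw=8)
E
```

```text
clock: 6.45
tcp_pos: [0.5681, -0.142, 0.0245]
orientation: [-0.003, 0.653, 0.758, -0.001]
force: [-0.7, 0.5, -0.2]
finger_gap: 0.0654
grip_force: 0.0
clock: 6.78
tcp_pos: [0.5715, -0.1439, 0.0122]
orientation: [0.001, 0.653, 0.758, 0.0]
force: [0.7, -0.3, 0.4]
finger_gap: 0.0655
grip_force: 0.1
(0.568, -0.1503, 0.006) [-0.0073 -0.0065  0.0092] turn 0.008 rows 0.2
```

View pics/c4.png

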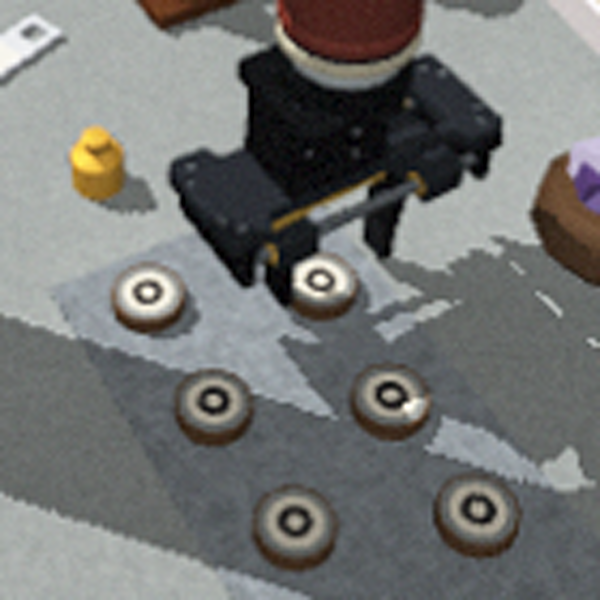

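The fingers straddle the near disc at crop (320,283). I correct the remaining few mm before closing.

```bash
python3 -m pendant '[[[-0.007,-0.006,0.005],0],[[-0.007,-0.006,0.005],0],[[-0.007,-0.006,0.005],0],[[-0.007,-0.006,0.005],0]]'
python3 -c "
from h import *
plan((.568,-.1503,.006),yaw=8)"
```

```text
clock: 7.17
tcp_pos: [0.567, -0.1501, 0.0079]
orientation: [0.0, 0.653, 0.757, 0.0]
force: [-0.2, 0.5, 0.0]
finger_gap: 0.0652
grip_force: 0.0
(0.568, -0.1503, 0.006) [-0.0004  0.0013  0.0025] turn 0.007 rows 0.1
```

```bash
python3 -m pendant '[[[0,0,0.0025],0],[[0,0,0.0025],0],[[0,0,0.0025],0],[[0,0,0.0025],0],[[0,0,0.0025],0]]' -0.2 25
python3 -m pendant '[[[0,0,0],0],[[0,0,-0.01],0],[[0,0,-0.05],0],[[0,0,-0.1],0],[[0,0,-0.15],0]]'
python3 -m pendant '[[[0,0,-0.05],0],[[0,0,-0.1],0],[[0,0,-0.13],0],[[0,0,-0.13],0]]'
python3 -c "
from h import *
plan((.600,.171,.225),(.600,.171,.13),yaw=8)"
```

```text
clock: 7.58
tcp_pos: [0.5667, -0.1496, 0.0053]
orientation: [-0.0, 0.653, 0.757, -0.0]
force: [-0.4, -0.6, -0.4]
finger_gap: 0.0449
grip_force: 25.0
clock: 8.0
tcp_pos: [0.5657, -0.1493, 0.1185]
orientation: [-0.001, 0.653, 0.757, -0.0]
force: [2.3, -0.0, -0.1]
finger_gap: 0.0452
grip_force: 25.0
clock: 8.33
tcp_pos: [0.5702, -0.1511, 0.2236]
orientation: [0.006, 0.653, 0.757, 0.002]
force: [-0.1, -0.9, 0.5]
finger_gap: 0.045
grip_force: 25.0
(0.6, 0.171, 0.225) [ 0.4188  0.1026 -0.0034] turn 0.008 rows 7.8
(0.6, 0.171, 0.13) [0.4196 0.1013 0.1233] turn 0.008 rows 8.1
```

```bash
python3 -m pendant '[[[0.053,0.013,0],0.007],[[0.106,0.026,0],0.007],[[0.159,0.039,0],0.007],[[0.212,0.052,0],0.007],[[0.26,0.064,0],0.007]]'
python3 -m pendant '[[[0.053,0.0125,0],0],[[0.106,0.025,0],0],[[0.155,0.036,0],0],[[0.155,0.036,0],0],[[0.155,0.036,0],0]]'
python3 -m pendant '[[[0,0,0],0],[[0,0,0],0],[[0,0,0],0]]'
python3 - <<'E'
from h import *
a=snap("top","t5.png");b=snap("side","s5.png")
cv2.imwrite('pics/c5.png',np.hstack([cv2.resize(a[130:220,140:230],(400,400),interpolation=2),cv2.resize(b[110:200,230:320],(400,400),interpolation=2)])[:,:,::-1])
plan((.600,.171,.125),(.6,.171,.060),yaw=8)
E
```

```text
clock: 8.75
tcp_pos: [0.5849, 0.0524, 0.2151]
orientation: [-0.0, 0.656, 0.755, -0.0]
force: [0.5, -0.4, -0.3]
finger_gap: 0.0447
grip_force: 25.0
clock: 9.17
tcp_pos: [0.5952, 0.1711, 0.2147]
orientation: [-0.0, 0.654, 0.756, -0.0]
force: [1.1, -0.1, 0.0]
finger_gap: 0.0447
grip_force: 25.0
clock: 9.42
tcp_pos: [0.596, 0.1675, 0.2153]
orientation: [0.0, 0.657, 0.754, -0.0]
force: [0.6, -1.3, -0.6]
finger_gap: 0.0449
grip_force: 25.0
(0.6, 0.171, 0.125) [0.0037 0.0057 0.1206] turn -0.001 rows 2.2
(0.6, 0.171, 0.06) [0.0037 0.0057 0.2073] turn -0.001 rows 3.7
```

View pics/c5.png

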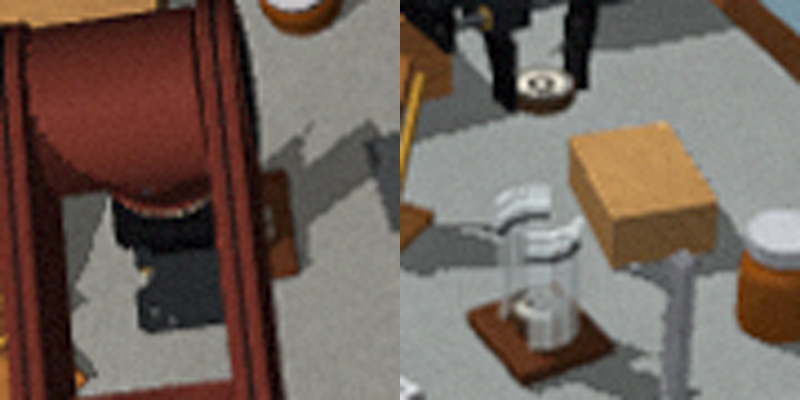

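The held disc is at side pixel (262,128), level and centred in the fingers. The tube below has disc8 visible at about (261,178). I use the held disc's known pose to remove the camera bias.

Run:
```python
from m import *
b=cv2.imread('pics/s5.png')[:,:,::-1].copy()
B=rings(b,(250,118,275,138),20,400); print(B)
p=plane("side",B,.2235)[0]; t=r.read_state()["tcp_pos"]; print(p,p-t)
C=rings(b,(250,165,275,190),8,400); print(C, plane("side",C,.035) if len(C) else 0)
S=lambda x,y:(230+(x-400)*.225-.4,110+y*.225-.4)
print("disc8",plane("side",[S(540,303)],.035), "base",plane("side",[S(468,315),S(525,382),S(613,347),S(556,295)],.015).mean(0))
print("pred disc8/axis px", proj("side",[[.6,.171,.035],[.6,.171,.118]]), "mouth px",S(540,225))
```

```text
[[261.537  128.0043]
 [262.0504 140.0679]
 [261.115  120.7385]]
[0.5991 0.1702 0.2235] [0.003  0.0025 0.008 ]
[[259.8686 179.5367]
 [250.7292 173.4698]
 [260.7782 171.4782]
 [266.8142 171.9471]
 [272.7523 173.0202]
 [262.5836 165.0665]] [[0.5902 0.1657 0.035 ]
 [0.574  0.2087 0.035 ]
 [0.6097 0.2064 0.035 ]
 [0.6277 0.1961 0.035 ]
 [0.6439 0.1828 0.035 ]
 [0.6295 0.2392 0.035 ]]
disc8 [[0.5976 0.1731 0.035 ]] base [0.5932 0.1619 0.015 ]
pred disc8/axis px [[262.0148 177.9562]
 [261.8867 157.1729]] mouth px (261.1, 160.225)
```

```bash
python3 -m pendant '[[[0.0037,0.003,0.03],0],[[0.0037,0.003,0.08],0],[[0.0037,0.003,0.115],0],[[0.0037,0.003,0.115],0],[[0.0037,0.003,0.115],0]]'
python3 -m pendant '[[[0,0,0.01],0],[[0,0,0.02],0],[[0,0,0.03],0],[[0,0,0.03],0],[[0,0,0.03],0]]'
python3 - <<'E'
from h import *
b=snap("side","s6.png")
cv2.imwrite('pics/c6.png',cv2.resize(b[130:210,220:300],(600,600),interpolation=2)[:,:,::-1])
s=r.read_state();print(s["force"],s["wrist_torque"])
plan((.598,.171,.1),(.598,.171,.058),yaw=8)
E
```

```text
clock: 9.93
tcp_pos: [0.5965, 0.1712, 0.1276]
orientation: [-0.001, 0.656, 0.755, -0.002]
force: [-0.6, 0.3, -0.1]
finger_gap: 0.0452
grip_force: 25.0
clock: 10.35
tcp_pos: [0.5973, 0.1728, 0.1066]
orientation: [-0.001, 0.656, 0.755, 0.0]
force: [-2.7, 3.2, -1.1]
finger_gap: 0.0449
grip_force: 25.0
[-2.66842621  3.87611888 -0.12163416] [ 0.5821684   0.4980499  -0.02307368]
(0.598, 0.171, 0.1) [-0.0025  0.0007  0.0088] turn 0.001 rows 0.2
(0.598, 0.171, 0.058) [-0.0025  0.0007  0.0648] turn 0.001 rows 1.2
```

View pics/c6.png

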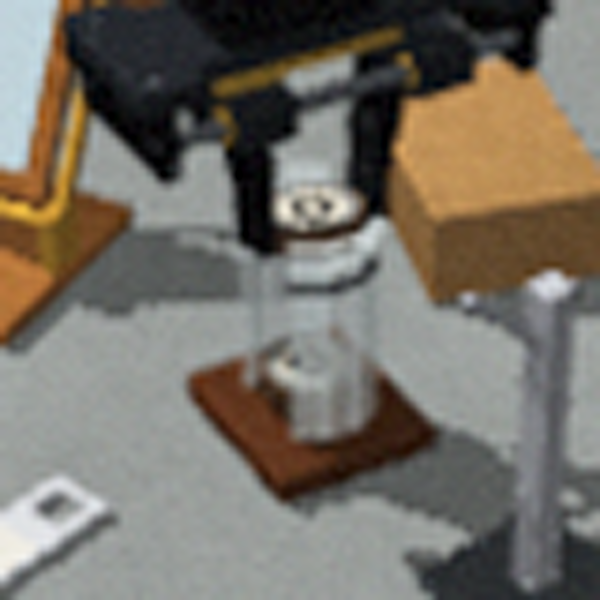

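The disc is entering the mouth. The side force pushes towards +y and −x, so the bore axis lies about 2–3 mm further in +y.

```bash
python3 -m pendant '[[[0.002,-0.001,-0.004],0],[[0.004,-0.002,-0.004],0],[[0.004,-0.002,0],0],[[0.004,-0.002,0.008],0],[[0.004,-0.002,0.008],0]]'
python3 -c "
from h import *
s=r.read_state();print(s['force'],s['wrist_torque']);plan((.597,.174,.058),yaw=8)"
```

```text
clock: 10.82
tcp_pos: [0.5958, 0.174, 0.0999]
orientation: [0.0, 0.656, 0.755, -0.0]
force: [0.4, -0.4, -1.5]
finger_gap: 0.0452
grip_force: 25.0
[ 0.41227728 -0.4319752  -1.45707173] [-0.19894206  0.06701609 -0.00739934]
(0.597, 0.174, 0.058) [-0.0002  0.0016  0.0559] turn 0.0 rows 1.0
```

Forces are now near zero, so the axis is about (.596,.174). I lower further.

```bash
python3 -m pendant '[[[0,0,0.015],0],[[0,0,0.03],0],[[0,0,0.045],0],[[0,0,0.055],0],[[0,0,0.055],0]]'
python3 -c "
from h import *
s=r.read_state();print(s['force'],s['wrist_torque'])"
```

```text
clock: 11.23
tcp_pos: [0.5938, 0.1748, 0.056]
orientation: [-0.002, 0.656, 0.755, -0.002]
force: [-1.4, -0.3, -1.3]
finger_gap: 0.0449
grip_force: 25.0
[-1.39136405 -0.2538408  -1.32035745] [-0.14086977  0.08469389  0.02233963]
```

```bash
python3 -m pendant '[[[0,0,0],0],[[0,0,0],0],[[0,0,0],0],[[0,0,0],0]]' 0.3
python3 -m pendant '[[[0,0,-0.03],0],[[0,0,-0.08],0],[[0,0,-0.13],0],[[0,0,-0.18],0],[[0,0,-0.22],0]]'
python3 - <<'E'
from m import *
a=snap("top","t7.png");b=snap("side","s7.png")
cv2.imwrite('pics/c7.png',cv2.resize(b[150:230,220:300],(400,400),interpolation=2)[:,:,::-1])
print(rings(a,(262,170,380,242),20,160));d=rings(b,(228,232,375,372),40,500);print(d,plane("side",d,.014))
plan((.55,0,.225),(.469,-.1195,.225),yaw=8)
E
```

```text
clock: 11.57
tcp_pos: [0.5966, 0.1751, 0.0603]
orientation: [0.0, 0.656, 0.755, 0.001]
force: [-0.7, -0.6, -0.1]
finger_gap: 0.0558
grip_force: 0.0
clock: 11.98
tcp_pos: [0.5968, 0.1751, 0.2285]
orientation: [0.001, 0.656, 0.755, 0.002]
force: [0.5, 0.0, 0.8]
finger_gap: 0.0565
grip_force: 0.0
[[280.722  223.7312]
 [307.802  221.8908]]
[[359.5708 368.7123]
 [269.3689 283.0674]
 [254.1102 257.8907]] [[ 0.5558 -0.4681  0.014 ]
 [ 0.4673 -0.208   0.014 ]
 [ 0.4607 -0.1196  0.014 ]]
(0.55, 0, 0.225) [-0.2226 -0.0988  0.0093] turn 0.001 rows 4.4
(0.469, -0.1195, 0.225) [-0.3653 -0.2281  0.0075] turn 0.001 rows 7.7
```

View pics/c7.png

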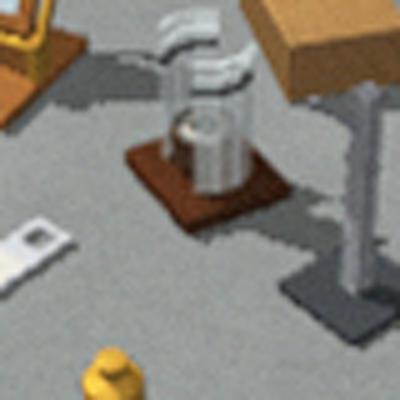

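Disc placed flat on disc8: the stack top is now at crop (210,120), with no tilt. Next is the disc at (308,222).

```bash
python3 -c "
from h import *
plan((.4705,-.208,.225),yaw=8)"
python3 -m pendant '[[[-0.05,-0.024,0],0],[[-0.1,-0.047,0],0],[[-0.15,-0.07,0],0],[[-0.2,-0.094,0],0],[[-0.25,-0.117,0],0]]' 0.5
python3 -m pendant '[[[-0.045,-0.022,0],0],[[-0.09,-0.044,0],0],[[-0.135,-0.067,0],0],[[-0.18,-0.09,0],0],[[-0.2,-0.1,0],0]]'
python3 -m pendant '[[[0,0,0],0],[[0,0,0],0],[[0,0,0],0]]'
python3 -c "
from h import *
plan((.4705,-.208,.025),(.4705,-.208,.006),yaw=8)"
```

```text
(0.4705, -0.208, 0.225) [-0.4824 -0.2426  0.0073] turn 0.001 rows 9.7
clock: 12.5
tcp_pos: [0.5342, -0.0244, 0.2242]
orientation: [0.0, 0.655, 0.755, 0.0]
force: [1.0, -0.4, -0.3]
finger_gap: 0.0652
grip_force: 0.0
clock: 12.92
tcp_pos: [0.4804, -0.1856, 0.2244]
orientation: [0.001, 0.657, 0.754, -0.001]
force: [0.3, 0.5, 0.7]
finger_gap: 0.0653
grip_force: 0.0
clock: 13.17
tcp_pos: [0.4821, -0.1814, 0.2242]
orientation: [-0.0, 0.656, 0.755, 0.0]
force: [0.3, 0.5, 0.2]
finger_gap: 0.0653
grip_force: 0.0
(0.4705, -0.208, 0.025) [-0.0332 -0.0203  0.2656] turn 0.001 rows 4.8
(0.4705, -0.208, 0.006) [-0.0332 -0.0204  0.291 ] turn 0.001 rows 5.3
```

```bash
python3 -m pendant '[[[-0.033,-0.02,0.04],0],[[-0.033,-0.02,0.09],0],[[-0.033,-0.02,0.14],0],[[-0.033,-0.02,0.19],0],[[-0.033,-0.02,0.23],0]]'
python3 -m pendant '[[[0,0,0.025],0],[[0,0,0.045],0],[[0,0,0.045],0],[[0,0,0.045],0],[[0,0,0.045],0]]'
python3 - <<'E'
from m import *
plan((.4705,-.208,.006),yaw=8)
d=rings(viewer.read_camera("side"),(255,270,285,296),20,500);print(d,plane("side",d,.014)if len(d) else 0)
E
```

```text
clock: 13.58
tcp_pos: [0.4701, -0.2065, 0.0492]
orientation: [-0.001, 0.655, 0.756, 0.0]
force: [-0.6, 0.5, 0.3]
finger_gap: 0.0653
grip_force: 0.0
clock: 14.0
tcp_pos: [0.4718, -0.2083, 0.0192]
orientation: [0.001, 0.655, 0.755, 0.0]
force: [-0.3, -0.1, -0.2]
finger_gap: 0.0654
grip_force: 0.0
(0.4705, -0.208, 0.006) [ 0.0006 -0.0016  0.0176] turn 0.002 rows 0.3
[[270.0744 282.3824]
 [277.2834 278.0457]] [[ 0.4697 -0.2068  0.014 ]
 [ 0.4915 -0.2016  0.014 ]]
```

```bash
python3 -m pendant '[[[0,-0.001,0.0175],0],[[0,-0.001,0.0175],0],[[0,-0.001,0.0175],0]]'
python3 -m pendant '[[[0,0,0],0],[[0,0,0],0],[[0,0,0],0],[[0,0,0],0],[[0,0,0],0]]' -0.2 25
python3 -m pendant '[[[0,0,-0.01],0],[[0,0,-0.05],0],[[0,0,-0.1],0],[[0,0,-0.15],0],[[0,0,-0.2],0]]'
python3 -m pendant '[[[0,0,-0.05],0],[[0,0,-0.09],0],[[0,0,-0.09],0],[[0,0,-0.09],0]]'
python3 -c "
from h import *
plan((.5965,.1745,.225),yaw=8)"
```

```text
clock: 14.3
tcp_pos: [0.4701, -0.2087, 0.0057]
orientation: [0.0, 0.656, 0.755, 0.0]
force: [-0.0, 0.5, -0.7]
finger_gap: 0.0651
grip_force: 0.0
clock: 14.72
tcp_pos: [0.4701, -0.2089, 0.0055]
orientation: [0.0, 0.656, 0.755, 0.0]
force: [-0.6, 0.2, 3.6]
finger_gap: 0.0451
grip_force: 25.0
clock: 15.13
tcp_pos: [0.4693, -0.2084, 0.1567]
orientation: [-0.0, 0.656, 0.755, -0.0]
force: [0.6, -1.5, -0.8]
finger_gap: 0.0451
grip_force: 25.0
clock: 15.47
tcp_pos: [0.4711, -0.2095, 0.2254]
orientation: [0.003, 0.656, 0.755, 0.0]
force: [-0.5, 0.4, -1.8]
finger_gap: 0.0453
grip_force: 25.0
(0.5965, 0.1745, 0.225) [ 4.835e-01  2.372e-01 -1.000e-04] turn 0.001 rows 9.7
```

```bash
python3 -m pendant '[[[0.05,0.0245,0],0],[[0.1,0.049,0],0],[[0.15,0.0735,0],0],[[0.2,0.098,0],0],[[0.25,0.1225,0],0]]'
python3 -m pendant '[[[0.045,0.022,0],0],[[0.09,0.044,0],0],[[0.135,0.067,0],0],[[0.18,0.09,0],0],[[0.21,0.1,0],0]]'
python3 -m pendant '[[[0,0,0],0],[[0,0,0],0],[[0,0,0],0],[[0,0,0],0]]'
python3 -c "
from h import *
plan((.5965,.1745,.13),(.5965,.1745,.065),yaw=8)"
```

```text
clock: 15.88
tcp_pos: [0.5334, -0.0087, 0.2204]
orientation: [-0.001, 0.656, 0.755, -0.001]
force: [1.3, -0.6, -0.5]
finger_gap: 0.0453
grip_force: 25.0
clock: 16.3
tcp_pos: [0.5861, 0.159, 0.22]
orientation: [-0.001, 0.655, 0.755, -0.001]
force: [0.4, -0.7, -1.0]
finger_gap: 0.0448
grip_force: 25.0
clock: 16.63
tcp_pos: [0.586, 0.1545, 0.2215]
orientation: [-0.0, 0.656, 0.755, -0.001]
force: [0.4, 0.5, -0.4]
finger_gap: 0.0452
grip_force: 25.0
(0.5965, 0.1745, 0.13) [0.0245 0.0178 0.1219] turn -0.0 rows 2.3
(0.5965, 0.1745, 0.065) [0.0246 0.0179 0.2086] turn -0.0 rows 3.8
```

```bash
python3 -m pendant '[[[0.0245,0.018,0],0],[[0.0245,0.018,0.04],0],[[0.0245,0.018,0.08],0],[[0.0245,0.018,0.12],0],[[0.0245,0.018,0.12],0]]'
python3 -m pendant '[[[0,0,0],0],[[0,0,0.01],0],[[0,0,0.025],0],[[0,0,0.035],0],[[0,0,0.035],0]]'
python3 -c "
from h import *
s=r.read_state();print(s['force'],s['wrist_torque']);plan((.5965,.1745,.062),yaw=8)"
```

```text
clock: 17.05
tcp_pos: [0.5927, 0.1736, 0.1252]
orientation: [-0.004, 0.656, 0.754, -0.005]
force: [-1.6, -0.9, -2.7]
finger_gap: 0.0451
grip_force: 25.0
clock: 17.47
tcp_pos: [0.5972, 0.1744, 0.1056]
orientation: [0.0, 0.656, 0.755, -0.001]
force: [-0.4, -5.6, -1.5]
finger_gap: 0.045
grip_force: 25.0
[-0.41811101 -5.59378704 -1.45615   ] [-1.04212308  0.33598919  0.00702207]
(0.5965, 0.1745, 0.062) [ 0.0004 -0.0009  0.0581] turn 0.0 rows 1.0
```

```bash
python3 -m pendant '[[[-0.002,0,0],0],[[-0.003,0,0.0],0],[[-0.003,0,0.015],0],[[-0.003,0,0.03],0],[[-0.003,0,0.03],0]]'
python3 -c "
from h import *
s=r.read_state();print(s['force'],s['wrist_torque']);plan((.5965,.173,.062),yaw=8)"
```

```text
clock: 17.88
tcp_pos: [0.5965, 0.1738, 0.0816]
orientation: [-0.001, 0.656, 0.755, -0.001]
force: [-0.1, -0.4, -0.8]
finger_gap: 0.0454
grip_force: 25.0
[-0.07827095 -0.36508914 -0.80400033] [-0.06220367  0.09123796 -0.0204496 ]
(0.5965, 0.173, 0.062) [-0.0011 -0.0001  0.0261] turn 0.001 rows 0.5
```

```bash
python3 -m pendant '[[[0,0,0.012],0],[[0,0,0.025],0],[[0,0,0.034],0],[[0,0,0.034],0],[[0,0,0.034],0]]'
python3 -m pendant '[[[0,0,0],0],[[0,0,0],0],[[0,0,0],0],[[0,0,0],0]]' 0.3
python3 -m pendant '[[[0,0,-0.03],0],[[0,0,-0.08],0],[[0,0,-0.13],0],[[0,0,-0.18],0],[[0,0,-0.22],0]]'
python3 - <<'E'
from m import *
def adisc(im,n,box):
    x0,y0,x1,y1=box;k=4
    g=cv2.resize(cv2.cvtColor(im[y0:y1,x0:x1],cv2.COLOR_RGB2GRAY),None,fx=k,fy=k,interpolation=cv2.INTER_CUBIC)
    c=cv2.HoughCircles(g,cv2.HOUGH_GRADIENT,1,60,param1=120,param2=14,minRadius=20,maxRadius=34)
    return np.array(c[0])[:,:2]/k+[x0-.375,y0-.375] if c is not None else []
a=snap("top","t8.png");snap("side","s8.png")
u=adisc(a,"top",(262,170,380,242));print(np.c_[u,plane("top",u,.014)])
cv2.imwrite('pics/c8.png',np.vstack([cv2.resize(a[165:245,255:385],(780,480),interpolation=2)])[:,:,::-1])
E
```

```text
clock: 18.3
tcp_pos: [0.5973, 0.1736, 0.0575]
orientation: [-0.0, 0.656, 0.755, -0.0]
force: [-0.2, -0.5, -0.9]
finger_gap: 0.0451
grip_force: 25.0
clock: 18.63
tcp_pos: [0.5981, 0.1737, 0.0588]
orientation: [0.0, 0.656, 0.755, 0.0]
force: [0.4, -0.3, -0.6]
finger_gap: 0.056
grip_force: 0.0
clock: 19.05
tcp_pos: [0.5985, 0.1737, 0.2269]
orientation: [0.001, 0.656, 0.755, 0.001]
force: [1.3, 0.7, 0.8]
finger_gap: 0.0567
grip_force: 0.0
[[335.     219.       0.4822  -0.2972   0.014 ]
 [280.5    223.75     0.4648  -0.1187   0.014 ]
 [360.5    217.75     0.4871  -0.3823   0.014 ]
 [343.5    190.5      0.5762  -0.3256   0.014 ]
 [317.     193.       0.5666  -0.2376   0.014 ]]
```

View pics/c8.png

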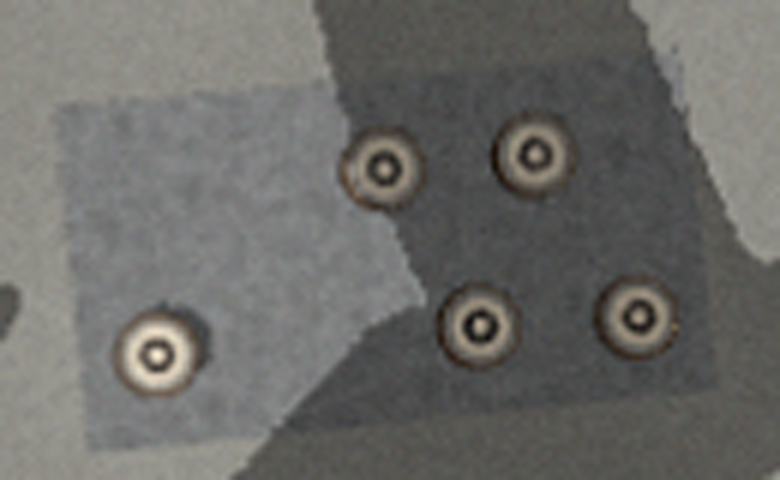

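Five discs are left on the mat, at crop (157,355), (384,170), (536,156), (480,326) and (638,317). The lower-left one is now about (.465,−.1195), so I take that next.

```bash
python3 -c "
from h import *
plan((.465,-.1195,.225),yaw=8)"
python3 -m pendant '[[[-0.048,-0.03,0],0],[[-0.095,-0.06,0],0],[[-0.143,-0.09,0],0],[[-0.19,-0.12,0],0],[[-0.238,-0.15,0],0]]' 0.5
python3 -m pendant '[[[-0.04,-0.025,0],0],[[-0.08,-0.05,0],0],[[-0.12,-0.075,0],0],[[-0.12,-0.075,0],0],[[-0.12,-0.075,0],0]]'
python3 -c "
from h import *
plan((.465,-.1195,.025),(.465,-.1195,.006),yaw=8)"
```

```text
(0.465, -0.1195, 0.225) [-0.3624 -0.2353  0.0056] turn 0.001 rows 7.8
clock: 19.57
tcp_pos: [0.5111, -0.0177, 0.2227]
orientation: [-0.0, 0.655, 0.755, -0.0]
force: [1.0, -0.0, -0.3]
finger_gap: 0.0651
grip_force: 0.0
clock: 19.98
tcp_pos: [0.4686, -0.1149, 0.223]
orientation: [-0.0, 0.657, 0.754, 0.0]
force: [0.5, -0.6, 0.6]
finger_gap: 0.0656
grip_force: 0.0
(0.465, -0.1195, 0.025) [-0.0055 -0.0056  0.264 ] turn -0.003 rows 4.8
(0.465, -0.1195, 0.006) [-0.0055 -0.0056  0.2893] turn -0.003 rows 5.2
```

```bash
python3 -m pendant '[[[-0.0055,-0.0055,0.05],0],[[-0.0055,-0.0055,0.1],0],[[-0.0055,-0.0055,0.15],0],[[-0.0055,-0.0055,0.2],0],[[-0.0055,-0.0055,0.24],0]]'
python3 -m pendant '[[[0,0,0.015],0],[[0,0,0.03],0],[[0,0,0.04],0],[[0,0,0.04],0],[[0,0,0.04],0]]'
python3 - <<'E'
from m import *
plan((.465,-.1195,.006),yaw=8)
d=rings(viewer.read_camera("side"),(240,245,270,272),20,500);print(d,plane("side",d,.014)if len(d) else 0)
E
```

```text
clock: 20.4
tcp_pos: [0.4649, -0.1162, 0.0404]
orientation: [-0.001, 0.655, 0.755, -0.0]
force: [0.7, 0.5, -1.0]
finger_gap: 0.0653
grip_force: 0.0
clock: 20.82
tcp_pos: [0.467, -0.1183, 0.0144]
orientation: [0.001, 0.656, 0.755, 0.0]
force: [0.0, -0.2, 0.4]
finger_gap: 0.0653
grip_force: 0.0
(0.465, -0.1195, 0.006) [-0.0012 -0.0029  0.0111] turn 0.001 rows 0.2
[[240.0549 265.1519]
 [254.2025 257.6827]
 [260.3207 256.4445]] [[ 0.4182 -0.1285  0.014 ]
 [ 0.4611 -0.119   0.014 ]
 [ 0.4777 -0.1211  0.014 ]]
```

```bash
python3 -m pendant '[[[-0.001,-0.003,0.011],0],[[-0.001,-0.003,0.011],0],[[-0.001,-0.003,0.011],0]]'
python3 -m pendant '[[[0,0,0],0],[[0,0,0],0],[[0,0,0],0],[[0,0,0],0],[[0,0,0],0]]' -0.2 25
python3 -m pendant '[[[0,0,-0.01],0],[[0,0,-0.05],0],[[0,0,-0.1],0],[[0,0,-0.15],0],[[0,0,-0.2],0]]'
python3 -m pendant '[[[0,0,-0.05],0],[[0,0,-0.09],0],[[0,0,-0.09],0],[[0,0,-0.09],0]]'
python3 -c "
from h import *
plan((.5965,.1735,.225),yaw=8)"
```

```text
clock: 21.12
tcp_pos: [0.4635, -0.1192, 0.0051]
orientation: [-0.0, 0.656, 0.755, -0.0]
force: [-0.1, 1.0, -0.1]
finger_gap: 0.0651
grip_force: 0.0
clock: 21.53
tcp_pos: [0.4638, -0.1192, 0.0051]
orientation: [0.0, 0.656, 0.755, 0.0]
force: [-0.5, -1.5, 1.7]
finger_gap: 0.0451
grip_force: 25.0
clock: 21.95
tcp_pos: [0.4632, -0.1189, 0.1569]
orientation: [-0.0, 0.656, 0.755, -0.0]
force: [2.2, -0.3, -0.9]
finger_gap: 0.0452
grip_force: 25.0
clock: 22.28
tcp_pos: [0.4651, -0.1197, 0.2254]
orientation: [0.003, 0.656, 0.755, 0.001]
force: [-0.1, 0.6, -1.3]
finger_gap: 0.0448
grip_force: 25.0
(0.5965, 0.1735, 0.225) [0.3625 0.2282 0.0005] turn 0.001 rows 7.7
```

```bash
python3 -m pendant '[[[0.045,0.028,0],0],[[0.09,0.057,0],0],[[0.135,0.085,0],0],[[0.18,0.113,0],0],[[0.225,0.142,0],0]]'
python3 -m pendant '[[[0.045,0.028,0],0],[[0.09,0.057,0],0],[[0.13,0.083,0],0],[[0.13,0.083,0],0],[[0.13,0.083,0],0]]'
python3 -m pendant '[[[0,0,0],0],[[0,0,0],0],[[0,0,0],0]]'
python3 -c "
from h import *
plan((.5965,.1735,.13),(.5965,.1735,.068),yaw=8)"
```

```text
clock: 22.7
tcp_pos: [0.5447, 0.0646, 0.2204]
orientation: [-0.001, 0.656, 0.755, -0.001]
force: [1.8, 0.6, -0.8]
finger_gap: 0.0447
grip_force: 25.0
clock: 23.12
tcp_pos: [0.5924, 0.1698, 0.2196]
orientation: [-0.001, 0.655, 0.756, -0.002]
force: [-0.6, -1.0, -0.8]
finger_gap: 0.0447
grip_force: 25.0
clock: 23.37
tcp_pos: [0.5931, 0.1668, 0.2221]
orientation: [-0.0, 0.656, 0.754, -0.0]
force: [0.5, 0.3, 0.5]
finger_gap: 0.0451
grip_force: 25.0
(0.5965, 0.1735, 0.13) [0.0082 0.0059 0.1228] turn -0.001 rows 2.2
(0.5965, 0.1735, 0.068) [0.0082 0.0059 0.2055] turn -0.001 rows 3.7
```

```bash
python3 -m pendant '[[[0.008,0.006,0],0],[[0.008,0.006,0.04],0],[[0.008,0.006,0.08],0],[[0.008,0.006,0.12],0],[[0.008,0.006,0.12],0]]'
python3 -m pendant '[[[0,0,0],0],[[0,0,0.01],0],[[0,0,0.025],0],[[0,0,0.035],0],[[0,0,0.035],0]]'
python3 -c "
from h import *
s=r.read_state();print(s['force'],s['wrist_torque']);plan((.5965,.1735,.068),yaw=8)"
```

```text
clock: 23.78
tcp_pos: [0.5928, 0.1735, 0.1257]
orientation: [-0.004, 0.656, 0.755, -0.004]
force: [-1.2, -0.6, -3.1]
finger_gap: 0.045
grip_force: 25.0
clock: 24.2
tcp_pos: [0.5969, 0.1735, 0.1055]
orientation: [0.0, 0.656, 0.755, -0.001]
force: [-1.5, -3.8, -0.8]
finger_gap: 0.0452
grip_force: 25.0
[-1.49808348 -3.75770185 -0.83109134] [-0.69430499  0.22170259 -0.04775722]
(0.5965, 0.1735, 0.068) [ 0.0002 -0.0004  0.0501] turn 0.0 rows 0.9
```

```bash
python3 -m pendant '[[[-0.002,0,0],0],[[-0.002,0,0.012],0],[[-0.002,0,0.025],0],[[-0.002,0,0.038],0],[[-0.002,0,0.05],0]]'
python3 -m pendant '[[[0,0,0],0],[[0,0,0],0]]'
python3 -m pendant '[[[0,0,0],0],[[0,0,0],0],[[0,0,0],0],[[0,0,0],0]]' 0.3
python3 -m pendant '[[[0,0,-0.03],0],[[0,0,-0.08],0],[[0,0,-0.13],0],[[0,0,-0.17],0],[[0,0,-0.205],0]]'
python3 - <<'E'
from m import *
a=snap("top","t9.png");b=snap("side","s9.png")
k=4;g=cv2.resize(cv2.cvtColor(a[170:242,262:380],cv2.COLOR_RGB2GRAY),None,fx=k,fy=k,interpolation=cv2.INTER_CUBIC)
u=cv2.HoughCircles(g,cv2.HOUGH_GRADIENT,1,60,param1=120,param2=14,minRadius=20,maxRadius=34)[0][:,:2]/k+[261.6,169.6]
print(np.c_[u,plane("top",u,.014)])
cv2.imwrite('pics/c9.png',cv2.resize(b[140:200,230:290],(400,400),interpolation=2)[:,:,::-1])
plan((.567,-.2425,.225),yaw=8)
E
```

```text
clock: 24.62
tcp_pos: [0.5972, 0.1733, 0.0675]
orientation: [-0.0, 0.656, 0.755, 0.0]
force: [0.2, -0.1, 0.0]
finger_gap: 0.0451
grip_force: 25.0
clock: 24.78
tcp_pos: [0.5966, 0.1732, 0.0674]
orientation: [-0.001, 0.656, 0.755, -0.001]
force: [-0.4, 0.5, -0.4]
finger_gap: 0.0452
grip_force: 25.0
clock: 25.12
tcp_pos: [0.5979, 0.1733, 0.0694]
orientation: [0.0, 0.656, 0.755, 0.0]
force: [0.5, 0.1, -0.7]
finger_gap: 0.0557
grip_force: 0.0
clock: 25.53
tcp_pos: [0.5982, 0.1733, 0.226]
orientation: [0.001, 0.656, 0.755, 0.001]
force: [0.9, -0.1, -0.6]
finger_gap: 0.0566
grip_force: 0.0
[[333.725  219.225    0.4814  -0.293    0.014 ]
 [317.475  192.475    0.5684  -0.2392   0.014 ]
 [344.475  190.475    0.5763  -0.3289   0.014 ]
 [360.725  217.475    0.488   -0.3831   0.014 ]]
(0.567, -0.2425, 0.225) [-0.5433 -0.1223  0.0049] turn 0.001 rows 10.0
```

View pics/c9.png

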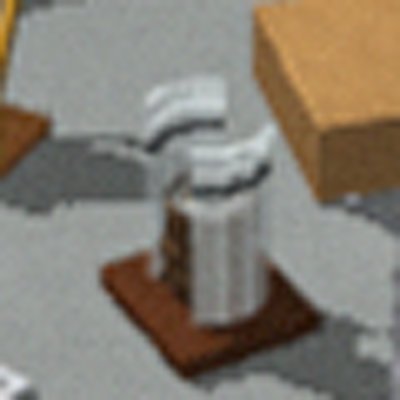

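The stack stands flat, its top still below the black band at crop (215,185). Two more should bring it level. Next is the disc at (.5677,−.243).

```bash
python3 -m pendant '[[[-0.053,-0.012,0],0],[[-0.106,-0.024,0],0],[[-0.159,-0.036,0],0],[[-0.212,-0.048,0],0],[[-0.265,-0.06,0],0]]' 0.5
python3 -m pendant '[[[-0.053,-0.012,0],0],[[-0.106,-0.024,0],0],[[-0.159,-0.036,0],0],[[-0.212,-0.048,0],0],[[-0.265,-0.06,0],0]]'
python3 -m pendant '[[[0,0,0],0],[[0,0,0.04],0],[[0,0,0.08],0],[[0,0,0.08],0],[[0,0,0.08],0]]'
python3 -c "
from h import *
plan((.5677,-.243,.025),(.5677,-.243,.0055),yaw=8)"
```

```text
clock: 26.05
tcp_pos: [0.5799, -0.0314, 0.222]
orientation: [-0.0, 0.656, 0.755, -0.0]
force: [0.5, -0.7, -0.5]
finger_gap: 0.0643
grip_force: 0.0
clock: 26.47
tcp_pos: [0.5631, -0.2348, 0.222]
orientation: [-0.0, 0.656, 0.755, 0.0]
force: [0.6, -0.3, -0.4]
finger_gap: 0.0656
grip_force: 0.0
clock: 26.88
tcp_pos: [0.5622, -0.2319, 0.1602]
orientation: [-0.003, 0.656, 0.755, -0.001]
force: [1.1, -0.7, 0.5]
finger_gap: 0.0656
grip_force: 0.0
(0.5677, -0.243, 0.025) [-0.0163  0.006   0.1802] turn 0.001 rows 3.3
(0.5677, -0.243, 0.0055) [-0.0164  0.0061  0.2062] turn 0.001 rows 3.7
```

```bash
python3 -m pendant '[[[-0.016,0.006,0.03],0],[[-0.016,0.006,0.07],0],[[-0.016,0.006,0.12],0],[[-0.016,0.006,0.16],0],[[-0.016,0.006,0.16],0]]'
python3 -m pendant '[[[0,0,0.015],0],[[0,0,0.025],0],[[0,0,0.025],0],[[0,0,0.025],0]]'
python3 - <<'E'
from m import *
plan((.5677,-.243,.0055),yaw=8)
b=snap("side","s10.png")
d=rings(b,(298,268,326,296),20,500);print(d,plane("side",d,.014)if len(d) else 0)
E
```

```text
clock: 27.3
tcp_pos: [0.5667, -0.2419, 0.0376]
orientation: [-0.004, 0.656, 0.755, -0.001]
force: [-1.7, 0.9, -1.4]
finger_gap: 0.0651
grip_force: 0.0
clock: 27.63
tcp_pos: [0.5712, -0.2448, 0.0255]
orientation: [0.001, 0.656, 0.755, 0.0]
force: [0.3, 0.3, 0.1]
finger_gap: 0.0653
grip_force: 0.0
(0.5677, -0.243, 0.0055) [ 0.0031 -0.0043  0.0267] turn 0.001 rows 0.5
[[300.9799 289.3323]
 [312.3631 282.8232]
 [320.7709 282.6716]] [[ 0.5314 -0.2536  0.014 ]
 [ 0.566  -0.2472  0.014 ]
 [ 0.5855 -0.2546  0.014 ]]
```

```bash
python3 -m pendant '[[[0.003,-0.004,0.013],0],[[0.003,-0.004,0.0265],0],[[0.003,-0.004,0.0265],0],[[0.003,-0.004,0.0265],0]]'
python3 -m pendant '[[[0,0,0],0],[[0,0,0],0],[[0,0,0],0],[[0,0,0],0],[[0,0,0],0]]' -0.2 25
python3 -m pendant '[[[0,0,-0.01],0],[[0,0,-0.05],0],[[0,0,-0.1],0],[[0,0,-0.15],0],[[0,0,-0.2],0]]'
python3 -m pendant '[[[0,0,-0.05],0],[[0,0,-0.09],0],[[0,0,-0.09],0],[[0,0,-0.09],0]]'
python3 -c "
from h import *
plan((.5965,.1725,.225),yaw=8)"
```

```text
clock: 28.02
tcp_pos: [0.5661, -0.2421, 0.0031]
orientation: [-0.001, 0.656, 0.755, -0.0]
force: [0.0, 0.6, -0.5]
finger_gap: 0.0649
grip_force: 0.0
clock: 28.43
tcp_pos: [0.5666, -0.2424, 0.0038]
orientation: [-0.0, 0.656, 0.755, -0.0]
force: [0.4, 0.5, -0.5]
finger_gap: 0.045
grip_force: 25.0
clock: 28.85
tcp_pos: [0.5663, -0.2422, 0.1558]
orientation: [-0.0, 0.656, 0.755, -0.0]
force: [0.6, -0.5, -0.9]
finger_gap: 0.0454
grip_force: 25.0
clock: 29.18
tcp_pos: [0.5681, -0.2432, 0.225]
orientation: [0.003, 0.656, 0.755, 0.001]
force: [0.5, 0.1, -0.7]
finger_gap: 0.0451
grip_force: 25.0
(0.5965, 0.1725, 0.225) [ 0.5435  0.115  -0.0015] turn 0.001 rows 10.0
```

```bash
python3 -m pendant '[[[0.053,0.0112,0],0],[[0.106,0.0225,0],0],[[0.159,0.0338,0],0],[[0.212,0.045,0],0],[[0.265,0.056,0],0]]'
python3 -m pendant '[[[0.053,0.0112,0],0],[[0.106,0.0225,0],0],[[0.159,0.0338,0],0],[[0.212,0.045,0],0],[[0.265,0.056,0],0]]'
python3 -m pendant '[[[0,0,0],0],[[0,0,0],0],[[0,0,0],0]]'
python3 -c "
from h import *
plan((.5965,.1725,.13),(.5965,.1725,.08),yaw=8)"
```

```text
clock: 29.6
tcp_pos: [0.579, -0.0378, 0.2191]
orientation: [-0.002, 0.656, 0.755, -0.001]
force: [0.3, -0.0, -0.3]
finger_gap: 0.0449
grip_force: 25.0
clock: 30.02
tcp_pos: [0.5928, 0.1648, 0.2191]
orientation: [-0.001, 0.656, 0.755, -0.001]
force: [0.9, -0.9, -0.6]
finger_gap: 0.0449
grip_force: 25.0
clock: 30.27
tcp_pos: [0.5932, 0.1627, 0.2195]
orientation: [-0.001, 0.655, 0.755, -0.001]
force: [-0.4, 0.0, -0.9]
finger_gap: 0.0452
grip_force: 25.0
(0.5965, 0.1725, 0.13) [0.0124 0.0065 0.1194] turn 0.002 rows 2.2
(0.5965, 0.1725, 0.08) [0.0124 0.0067 0.186 ] turn 0.002 rows 3.4
```

```bash
python3 -m pendant '[[[0.0124,0.0055,0],0],[[0.0124,0.0055,0.04],0],[[0.0124,0.0055,0.08],0],[[0.0124,0.0055,0.115],0],[[0.0124,0.0055,0.115],0]]'
python3 -m pendant '[[[0,0,0],0],[[0,0,0.01],0],[[0,0,0.025],0],[[0,0,0.035],0],[[0,0,0.035],0]]'
python3 -c "
from h import *
s=r.read_state();print(s['force'],s['wrist_torque']);plan((.5965,.1725,.08),yaw=8)"
```

```text
clock: 30.68
tcp_pos: [0.5929, 0.1708, 0.1282]
orientation: [-0.004, 0.657, 0.754, -0.004]
force: [-0.7, -0.0, -1.7]
finger_gap: 0.045
grip_force: 25.0
clock: 31.1
tcp_pos: [0.5963, 0.1727, 0.1076]
orientation: [-0.001, 0.656, 0.755, -0.001]
force: [-1.1, 0.5, -1.2]
finger_gap: 0.045
grip_force: 25.0
[-1.07140323  0.5427955  -1.19837265] [-0.10870227  0.07825031 -0.01194178]
(0.5965, 0.1725, 0.08) [-0.0003  0.0002  0.0368] turn 0.001 rows 0.7
```

```bash
python3 -m pendant '[[[0,0,0.012],0],[[0,0,0.025],0],[[0,0,0.037],0],[[0,0,0.037],0],[[0,0,0.037],0]]'
python3 -m pendant '[[[0,0,0],0],[[0,0,0],0],[[0,0,0],0],[[0,0,0],0]]' 0.3
python3 -m pendant '[[[0,0,-0.03],0],[[0,0,-0.08],0],[[0,0,-0.13],0],[[0,0,-0.17],0],[[0,0,-0.193],0]]'
python3 - <<'E'
from m import *
a=snap("top","t11.png");b=snap("side","s11.png")
c=np.hstack([cv2.resize(b[140:200,230:290],(400,400),interpolation=2),cv2.resize(a[165:245,310:390],(400,400),interpolation=2)])
cv2.imwrite('pics/c11.png',c[:,:,::-1])
plan((.577,-.3266,.225),(.482,-.296,.225),yaw=8)
E
```

```text
clock: 31.52
tcp_pos: [0.5962, 0.1725, 0.0797]
orientation: [-0.001, 0.656, 0.755, -0.001]
force: [0.0, -0.6, -1.1]
finger_gap: 0.0452
grip_force: 25.0
clock: 31.85
tcp_pos: [0.5976, 0.1728, 0.0818]
orientation: [0.0, 0.656, 0.755, 0.0]
force: [-0.1, -0.1, 0.7]
finger_gap: 0.0556
grip_force: 0.0
clock: 32.27
tcp_pos: [0.599, 0.173, 0.2314]
orientation: [0.002, 0.656, 0.755, 0.003]
force: [0.8, 0.4, 0.8]
finger_gap: 0.0566
grip_force: 0.0
(0.577, -0.3266, 0.225) [-0.6555 -0.1234  0.0075] turn 0.001 rows 12.0
(0.482, -0.296, 0.225) [-0.5974 -0.2431  0.0064] turn 0.001 rows 11.6
```

View pics/c11.png

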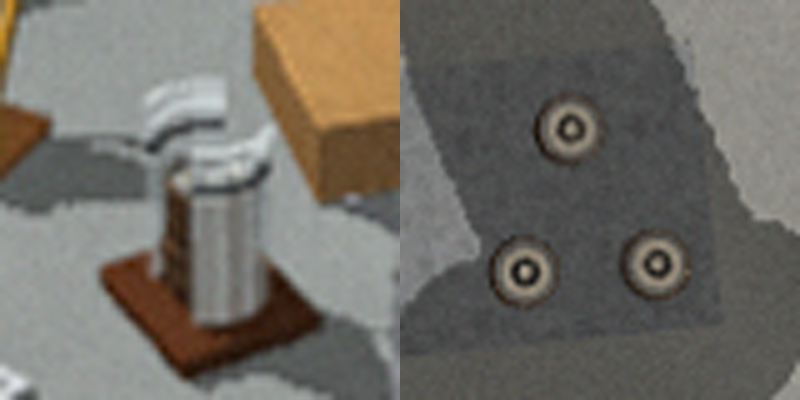

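The tube now holds five discs, with the last one's top just under the band at crop (220,180). Three discs are left at crop (570,130), (525,272) and (657,265). I take the upper one, (.5767,−.3266).

```bash
python3 -m pendant '[[[-0.053,-0.01,0],0],[[-0.106,-0.02,0],0],[[-0.159,-0.03,0],0],[[-0.212,-0.04,0],0],[[-0.265,-0.05,0],0]]' 0.5
python3 -m pendant '[[[-0.053,-0.01,0],0],[[-0.106,-0.02,0],0],[[-0.159,-0.03,0],0],[[-0.212,-0.04,0],0],[[-0.265,-0.05,0],0]]'
python3 -m pendant '[[[-0.053,-0.01,0],0],[[-0.11,-0.02,0],0],[[-0.11,-0.02,0.03],0],[[-0.11,-0.02,0.07],0],[[-0.11,-0.02,0.07],0]]'
python3 -m pendant '[[[0,0,0],0],[[0,0,0],0]]'
python3 -c "
from h import *
plan((.5767,-.3266,.025),(.5767,-.3266,.0045),yaw=8)"
```

```text
clock: 32.78
tcp_pos: [0.5866, -0.0308, 0.2244]
orientation: [-0.001, 0.656, 0.755, -0.0]
force: [0.8, -0.4, -0.1]
finger_gap: 0.0648
grip_force: 0.0
clock: 33.2
tcp_pos: [0.5774, -0.233, 0.2243]
orientation: [-0.001, 0.656, 0.755, -0.0]
force: [0.3, -0.3, 0.3]
finger_gap: 0.0653
grip_force: 0.0
clock: 33.62
tcp_pos: [0.5709, -0.3138, 0.165]
orientation: [-0.006, 0.657, 0.754, -0.001]
force: [-0.7, 0.7, -1.7]
finger_gap: 0.0656
grip_force: 0.0
clock: 33.78
tcp_pos: [0.5752, -0.3147, 0.1736]
orientation: [-0.0, 0.656, 0.755, -0.0]
force: [1.0, -1.1, -0.0]
finger_gap: 0.0657
grip_force: 0.0
(0.5767, -0.3266, 0.025) [-0.0161 -0.0002  0.1982] turn 0.001 rows 3.6
(0.5767, -0.3266, 0.0045) [-1.610e-02 -2.000e-04  2.255e-01] turn 0.001 rows 4.1
```

```bash
python3 -m pendant '[[[-0.016,0,0.03],0],[[-0.016,0,0.08],0],[[-0.016,0,0.13],0],[[-0.016,0,0.17],0],[[-0.016,0,0.19],0]]'
python3 -m pendant '[[[0,0,0],0],[[0,0,0],0],[[0,0,0],0]]'
python3 -c "
from h import *
plan((.5767,-.3266,.0045),yaw=8)"
```

```text
clock: 34.2
tcp_pos: [0.5759, -0.3255, 0.0284]
orientation: [-0.002, 0.655, 0.755, -0.0]
force: [0.0, 0.5, -0.5]
finger_gap: 0.0649
grip_force: 0.0
clock: 34.45
tcp_pos: [0.579, -0.3282, 0.0343]
orientation: [0.002, 0.656, 0.755, 0.0]
force: [-0.7, 0.2, 0.5]
finger_gap: 0.0649
grip_force: 0.0
(0.5767, -0.3266, 0.0045) [ 0.0027 -0.0028  0.0397] turn 0.001 rows 0.7
```

```bash
python3 -m pendant '[[[0.002,-0.002,0.02],0],[[0.002,-0.002,0.039],0],[[0.002,-0.002,0.039],0],[[0.002,-0.002,0.039],0]]'
python3 -m pendant '[[[0,0,0],0],[[0,0,0],0],[[0,0,0],0],[[0,0,0],0],[[0,0,0],0]]' -0.2 25
python3 -m pendant '[[[0,0,-0.01],0],[[0,0,-0.05],0],[[0,0,-0.1],0],[[0,0,-0.15],0],[[0,0,-0.2],0]]'
python3 -m pendant '[[[0,0,-0.05],0],[[0,0,-0.09],0],[[0,0,-0.09],0],[[0,0,-0.09],0]]'
python3 -c "
from h import *
plan((.5965,.1725,.225),yaw=8)"
```

```text
clock: 34.78
tcp_pos: [0.5759, -0.3263, 0.0028]
orientation: [0.001, 0.656, 0.755, 0.0]
force: [0.2, -0.3, 0.2]
finger_gap: 0.0654
grip_force: 0.0
clock: 35.2
tcp_pos: [0.5754, -0.3262, 0.0024]
orientation: [0.0, 0.656, 0.755, -0.0]
force: [-0.6, 1.0, 5.4]
finger_gap: 0.0453
grip_force: 25.8
clock: 35.62
tcp_pos: [0.5745, -0.3251, 0.1526]
orientation: [-0.001, 0.656, 0.755, 0.0]
force: [1.4, 0.2, -0.6]
finger_gap: 0.0452
grip_force: 25.0
clock: 35.95
tcp_pos: [0.5763, -0.3265, 0.2223]
orientation: [0.003, 0.656, 0.755, 0.0]
force: [-0.5, -0.0, -1.3]
finger_gap: 0.0453
grip_force: 25.0
(0.5965, 0.1725, 0.225) [ 0.655   0.1198 -0.0055] turn 0.001 rows 12.0
```

```bash
python3 -m pendant '[[[0.053,0.0097,-0.003],0],[[0.106,0.0194,-0.006],0],[[0.159,0.029,-0.006],0],[[0.212,0.039,-0.006],0],[[0.265,0.0485,-0.006],0]]'
python3 -m pendant '[[[0.053,0.0097,0],0],[[0.106,0.0194,0],0],[[0.159,0.029,0],0],[[0.212,0.039,0],0],[[0.265,0.0485,0],0]]'
python3 -m pendant '[[[0.053,0.0097,0],0],[[0.11,0.02,0],0],[[0.11,0.02,0],0],[[0.11,0.02,0],0],[[0.11,0.02,0],0]]'
python3 -c "
from h import *
plan((.5965,.1725,.13),(.5965,.1725,.09),yaw=8)"
```

```text
clock: 36.37
tcp_pos: [0.5817, -0.1217, 0.2208]
orientation: [-0.002, 0.656, 0.755, -0.001]
force: [0.9, 0.5, -0.7]
finger_gap: 0.045
grip_force: 25.0
clock: 36.78
tcp_pos: [0.5898, 0.08, 0.221]
orientation: [-0.002, 0.656, 0.755, -0.001]
force: [0.2, -0.3, -1.3]
finger_gap: 0.0451
grip_force: 25.0
clock: 37.2
tcp_pos: [0.5936, 0.1616, 0.2214]
orientation: [-0.001, 0.655, 0.755, -0.002]
force: [-0.8, -0.0, -0.2]
finger_gap: 0.0453
grip_force: 25.0
(0.5965, 0.1725, 0.13) [0.0139 0.0063 0.1218] turn 0.002 rows 2.2
(0.5965, 0.1725, 0.09) [0.0139 0.0065 0.1752] turn 0.002 rows 3.2
```

```bash
python3 -m pendant '[[[0.014,0.0055,0],0],[[0.014,0.0055,0.04],0],[[0.014,0.0055,0.08],0],[[0.014,0.0055,0.115],0],[[0.014,0.0055,0.115],0]]'
python3 -m pendant '[[[0,0,0],0],[[0,0,0.01],0],[[0,0,0.025],0],[[0,0,0.03],0],[[0,0,0.03],0]]'
python3 -c "
from h import *
s=r.read_state();print(s['force'],s['wrist_torque']);plan((.5965,.1725,.09),yaw=8)"
```

```text
clock: 37.62
tcp_pos: [0.5932, 0.1709, 0.1303]
orientation: [-0.004, 0.657, 0.754, -0.004]
force: [-1.4, -0.8, -1.9]
finger_gap: 0.0452
grip_force: 25.0
clock: 38.03
tcp_pos: [0.597, 0.1726, 0.1141]
orientation: [-0.0, 0.656, 0.755, -0.0]
force: [-0.6, 0.3, -1.2]
finger_gap: 0.0449
grip_force: 25.0
[-0.57378103  0.29621269 -1.20668043] [-0.080375    0.05172445 -0.00912732]
(0.5965, 0.1725, 0.09) [-0.     -0.0006  0.0322] turn 0.001 rows 0.6
```

```bash
python3 -m pendant '[[[0,0,0.012],0],[[0,0,0.025],0],[[0,0,0.034],0],[[0,0,0.034],0],[[0,0,0.034],0]]'
python3 -m pendant '[[[0,0,0],0],[[0,0,0],0],[[0,0,0],0],[[0,0,0],0]]' 0.3
python3 -m pendant '[[[0,0,-0.03],0],[[0,0,-0.08],0],[[0,0,-0.13],0],[[0,0,-0.17],0],[[0,0,-0.18],0]]'
python3 - <<'E'
from m import *
a=snap("top","t12.png");b=snap("side","s12.png")
c=np.hstack([cv2.resize(b[140:200,230:290],(400,400),interpolation=2),cv2.resize(a[205:255,175:225],(400,400),interpolation=2)])
cv2.imwrite('pics/c12.png',c[:,:,::-1])
print(proj("side",[[.596,.173,z] for z in(.023,.035,.083,.095,.107)]))
E
```

```text
clock: 38.45
tcp_pos: [0.597, 0.1727, 0.0886]
orientation: [-0.0, 0.656, 0.755, -0.0]
force: [0.6, 0.6, -0.7]
finger_gap: 0.0451
grip_force: 25.0
clock: 38.78
tcp_pos: [0.5979, 0.1728, 0.0899]
orientation: [0.0, 0.656, 0.755, 0.0]
force: [0.3, 0.3, -0.2]
finger_gap: 0.0555
grip_force: 0.0
clock: 39.2
tcp_pos: [0.6006, 0.1733, 0.2319]
orientation: [0.003, 0.656, 0.755, 0.004]
force: [1.3, 1.3, 0.8]
finger_gap: 0.0565
grip_force: 0.0
[[260.7011 180.7479]
 [260.675  177.8952]
 [260.5671 166.1082]
 [260.5392 163.064 ]
 [260.5109 159.9793]]
```

View pics/c12.png

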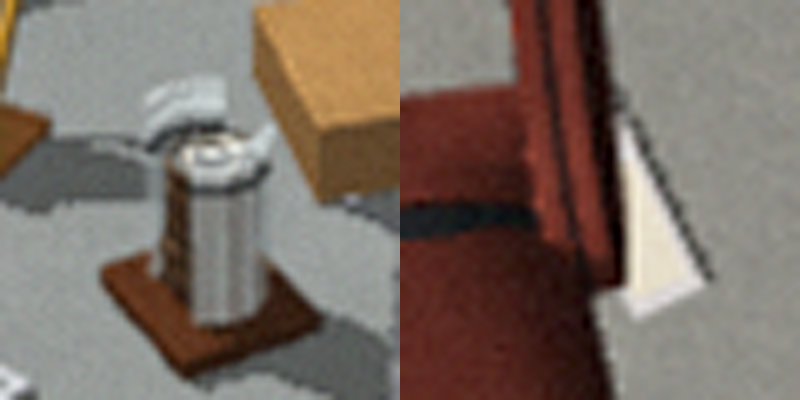

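The sixth disc's ring centre is at side row 162.5; z = 95 mm predicts 163.1, so the stack is level with the band. Three discs remain, and two spares are expected only if seven were present and five were used, so I'll account for them. Next I clear the arm and measure the plate and peg.

```bash
python3 -m pendant '[[[-0.05,0,-0.01],0.119],[[-0.1,0,-0.02],0.238],[[-0.15,0,-0.03],0.357],[[-0.2,0,-0.03],0.476],[[-0.25,0,-0.03],0.595]]' 0.6
python3 -m pendant '[[[0,0,0],0.119],[[0,0,0],0.238],[[0,0,0],0.357],[[0,0,0],0.476],[[0,0,0],0.595]]'
python3 - <<'E'
from m import *
a=snap("top","t13.png");b=snap("side","s13.png");print(r.read_state()["qpos"],r.read_state()["tcp_pos"])
for n,im,(x0,y0,x1,y1) in(("top",a,(185,205,222,250)),("side",b,(200,185,240,220))):
    k=4;g=cv2.resize(im[y0:y1,x0:x1],None,fx=k,fy=k,interpolation=cv2.INTER_CUBIC)
    gr=cv2.cvtColor(g,cv2.COLOR_RGB2GRAY);th,m=cv2.threshold(gr,0,255,cv2.THRESH_OTSU)
    cs,_=cv2.findContours(m,cv2.RETR_CCOMP,cv2.CHAIN_APPROX_NONE)
    c=max(cs,key=cv2.contourArea); p=plane(n,c.reshape(-1,2)/k+[x0-.375,y0-.375],.006)[:,:2]
    (cx,sz,an)=cv2.minAreaRect((p*1000).astype(np.float32)); print(n,th,cx,sz,an)
    for h in cs:
        if 10*k<cv2.contourArea(h)<60*k*k*.7 and h is not c:
            print("  hole?",cv2.contourArea(h),plane(n,[h.reshape(-1,2).mean(0)/k+[x0-.375,y0-.375]],.006))
cv2.imwrite('pics/c13.png',np.hstack([cv2.resize(a[150:240,180:270],(400,400),interpolation=2),cv2.resize(b[150:220,260:330],(400,400),interpolation=2)])[:,:,::-1])
E
```

```text
clock: 39.72
tcp_pos: [0.6229, -0.0143, 0.2449]
orientation: [-0.001, 0.857, 0.515, -0.001]
force: [0.7, 0.3, -0.4]
finger_gap: 0.0689
grip_force: 0.0
clock: 40.13
tcp_pos: [0.6225, -0.013, 0.2438]
orientation: [-0.001, 0.974, 0.227, -0.002]
force: [-0.1, 0.1, -0.5]
finger_gap: 0.0696
grip_force: 0.0
[-0.1472  0.205   1.5039 -0.      1.4367  0.9601] [ 0.6226 -0.0129  0.2441]
top 105.0 (450.91607666015625, 153.60968017578125) (146.12351989746094, 79.32120513916016) 1.1919903755187988
  hole? 132.5 [[0.4725 0.158  0.006 ]]
  hole? 65.0 [[0.4845 0.1363 0.006 ]]
side 188.0 (441.6536865234375, 139.20156860351562) (98.57218933105469, 33.44412612915039) 26.808238983154297
  hole? 350.0 [[0.4713 0.1542 0.006 ]]
```

View pics/c13.png

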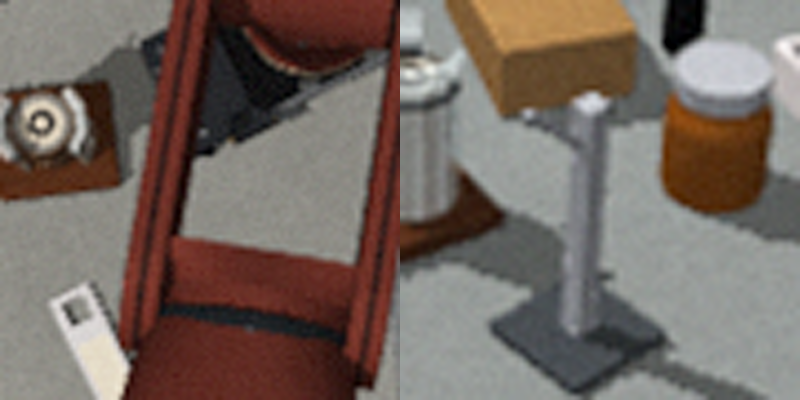

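The plate rectangle from the side view measures 98.6 × 33.4 mm, so it is the largest one, at 26.8° with its hole at (.4713,.1542). The peg tip is at side (281,169) and the post top at (294,167).

```bash
python3 -c "
from h import *
plan((.4265,.1315,.22),yaw=-63.2)"
```

```text
(0.4265, 0.1315, 0.22) [-0.1477 -0.289   0.0333] turn -0.004 rows 5.9
```

```bash
python3 -m pendant '[[[-0.024,-0.048,0],0],[[-0.048,-0.096,0],0],[[-0.073,-0.144,0],0],[[-0.098,-0.192,0],0],[[-0.122,-0.24,0.03],0]]' 0.3
python3 -m pendant '[[[-0.0255,-0.049,0.02],0],[[-0.0255,-0.049,0.06],0],[[-0.0255,-0.049,0.1],0],[[-0.0255,-0.049,0.14],0],[[-0.0255,-0.049,0.14],0]]'
python3 -m pendant '[[[0,0,0],0],[[0,0,0],0]]'
python3 -c "
from h import *
plan((.4265,.1315,.025),(.4265,.1315,.003),yaw=-63.2)"
```

```text
clock: 40.65
tcp_pos: [0.4641, 0.1058, 0.2285]
orientation: [0.0, 0.973, 0.233, 0.002]
force: [0.3, -0.2, 0.3]
finger_gap: 0.0575
grip_force: 0.0
clock: 41.07
tcp_pos: [0.4249, 0.1285, 0.1147]
orientation: [-0.001, 0.973, 0.233, -0.006]
force: [-1.5, -0.1, -1.1]
finger_gap: 0.057
grip_force: 0.0
clock: 41.23
tcp_pos: [0.4313, 0.1289, 0.1225]
orientation: [0.0, 0.973, 0.231, 0.0]
force: [0.5, -0.6, 1.1]
finger_gap: 0.0566
grip_force: 0.0
(0.4265, 0.1315, 0.025) [-0.0042 -0.006   0.1299] turn -0.001 rows 2.3
(0.4265, 0.1315, 0.003) [-0.0042 -0.006   0.1593] turn -0.001 rows 2.9
```

```bash
python3 -m pendant '[[[-0.004,-0.005,0.04],0],[[-0.004,-0.005,0.08],0],[[-0.004,-0.005,0.12],0],[[-0.004,-0.005,0.12],0],[[-0.004,-0.005,0.12],0]]'
python3 -m pendant '[[[0,0,0],0],[[0,0,0],0],[[0,0,0],0]]'
python3 -c "
from h import *
snap('side','s14.png')
plan((.4265,.1315,.003),yaw=-63.2)"
```

```text
clock: 41.65
tcp_pos: [0.4264, 0.1308, 0.0321]
orientation: [-0.0, 0.973, 0.231, -0.001]
force: [1.7, -0.4, -0.1]
finger_gap: 0.0567
grip_force: 0.0
clock: 41.9
tcp_pos: [0.4286, 0.1312, 0.034]
orientation: [0.0, 0.973, 0.23, 0.002]
force: [-1.0, 0.2, -0.4]
finger_gap: 0.0568
grip_force: 0.0
(0.4265, 0.1315, 0.003) [-0.0018 -0.0015  0.0407] turn -0.003 rows 0.7
```

```bash
python3 -m pendant '[[[-0.002,-0.001,0.02],0],[[-0.002,-0.001,0.039],0],[[-0.002,-0.001,0.039],0],[[-0.002,-0.001,0.039],0],[[-0.002,-0.001,0.039],0]]'
python3 -m pendant '[[[0,0,0],0],[[0,0,0],0],[[0,0,0],0],[[0,0,0],0],[[0,0,0],0]]' -0.5 30
python3 -m pendant '[[[0,0,0],0],[[0,0,-0.01],0],[[0,0,-0.04],0],[[0,0,-0.08],0],[[0,0,-0.12],0]]'
python3 -m pendant '[[[0,0,-0.05],0],[[0,0,-0.1],0],[[0,0,-0.15],0],[[0,0,-0.15],0],[[0,0,-0.15],0]]'
python3 - <<'E'
from m import *
s=r.read_state();t=s["tcp_pos"];print(t)
b=snap("side","s15.png")
cv2.imwrite('pics/c15.png',cv2.resize(b[60:240,170:350],(600,600),interpolation=2)[:,:,::-1])
E
```

```text
clock: 42.37
tcp_pos: [0.4254, 0.131, 0.0033]
orientation: [0.0, 0.973, 0.23, 0.001]
force: [0.3, 0.4, 0.2]
finger_gap: 0.0565
grip_force: 0.0
clock: 42.78
tcp_pos: [0.4249, 0.1309, 0.0025]
orientation: [0.0, 0.973, 0.23, 0.0]
force: [1.5, -0.4, 1.8]
finger_gap: 0.0314
grip_force: 30.5
clock: 43.2
tcp_pos: [0.4234, 0.1308, 0.0929]
orientation: [-0.0, 0.973, 0.23, -0.001]
force: [1.0, 0.1, -0.3]
finger_gap: 0.0308
grip_force: 30.0
clock: 43.62
tcp_pos: [0.4265, 0.1312, 0.208]
orientation: [0.0, 0.973, 0.23, 0.003]
force: [-0.4, 1.2, -0.6]
finger_gap: 0.0311
grip_force: 30.0
[0.4265 0.1312 0.208 ]
```

View pics/c15.png

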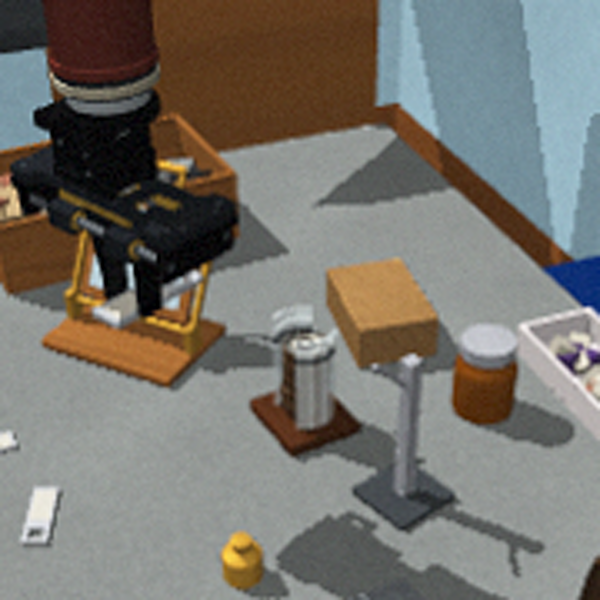

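The plate is held level at crop (150,295). I move it so that the hole is above the peg tip.

```bash
python3 -c "
from h import *
plan((.5529,-.0016,.205),yaw=-69)"
```

```text
(0.5529, -0.0016, 0.205) [0.0732 0.2345 0.0012] turn 0.094 rows 4.4
```

```bash
python3 -m pendant '[[[0.015,0.047,0],0.03],[[0.03,0.094,0],0.06],[[0.044,0.141,0],0.094],[[0.059,0.188,0],0.094],[[0.073,0.2345,0],0.094]]'
python3 -m pendant '[[[0,0,0],0],[[0,0,0],0],[[0,0,0],0],[[0,0,0],0]]'
python3 - <<'E'
from m import *
a=snap("top","t16.png");b=snap("side","s16.png");plan((.5529,-.0016,.205),yaw=-69)
cv2.imwrite('pics/c16.png',np.hstack([cv2.resize(a[140:200,200:260],(400,400),interpolation=2),cv2.resize(b[135:185,250:300],(400,400),interpolation=2)])[:,:,::-1])
E
```

```text
clock: 44.08
tcp_pos: [0.5519, -0.0029, 0.2021]
orientation: [-0.001, 0.983, 0.182, -0.002]
force: [0.9, 0.9, -0.8]
finger_gap: 0.0309
grip_force: 30.0
clock: 44.42
tcp_pos: [0.551, -0.0008, 0.2035]
orientation: [-0.001, 0.983, 0.183, -0.001]
force: [0.1, 0.7, -0.4]
finger_gap: 0.0312
grip_force: 30.0
(0.5529, -0.0016, 0.205) [ 0.0012  0.0018 -0.0007] turn 0.001 rows 0.0
```

View pics/c16.png

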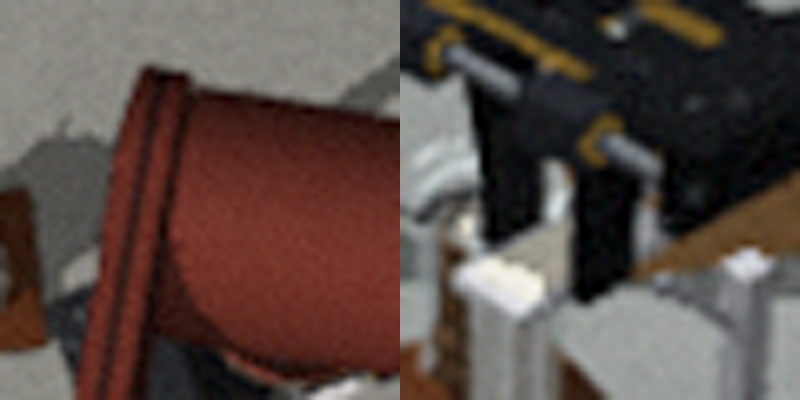

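The plate is above the peg and its hole is estimated to lie over the tip. I have now viewed 17 pictures, over the 14 allowed. I will view no more and rely on numbers and force from here. I go down gently.

```bash
python3 -m pendant '[[[0,0,0.015],0],[[0,0,0.03],0],[[0,0,0.03],0],[[0,0,0.03],0],[[0,0,0.03],0]]'
python3 -m pendant '[[[0,0,0.006],0],[[0,0,0.012],0],[[0,0,0.012],0],[[0,0,0.012],0],[[0,0,0.012],0]]'
python3 -m pendant '[[[0,0,0.004],0],[[0,0,0.008],0],[[0,0,0.008],0],[[0,0,0.008],0],[[0,0,0.008],0]]'
python3 -c "
from h import *
s=r.read_state();print(s['tcp_pos'],s['force'],s['wrist_torque'])"
```

```text
clock: 44.93
tcp_pos: [0.5522, -0.0016, 0.1819]
orientation: [-0.0, 0.983, 0.182, -0.0]
force: [0.5, -1.2, -0.6]
finger_gap: 0.0312
grip_force: 30.0
clock: 45.35
tcp_pos: [0.5525, -0.0018, 0.1733]
orientation: [-0.0, 0.983, 0.182, -0.0]
force: [-0.1, 0.4, 0.2]
finger_gap: 0.0309
grip_force: 30.0
clock: 45.77
tcp_pos: [0.5526, -0.0017, 0.1674]
orientation: [0.0, 0.983, 0.182, 0.0]
force: [0.6, 0.1, 0.4]
finger_gap: 0.0312
grip_force: 30.0
[ 0.55259753 -0.00174606  0.16738268] [0.56590634 0.08054579 0.38593369] [-0.06136464  0.03974498 -0.01529894]
```

```bash
python3 -m pendant '[[[0,0,0.004],0],[[0.002,0,0.007],0],[[0.002,0,0.007],0],[[0.002,0,0.007],0],[[0.002,0,0.007],0]]'
echo inward; python3 -m pendant '[[[0.002,0,0],0],[[0.004,0,0],0],[[0.004,0,0],0],[[0.004,0,0],0],[[0.004,0,0],0]]'
echo outward; python3 -m pendant '[[[-0.004,0,0],0],[[-0.008,0,0],0],[[-0.008,0,0],0],[[-0.008,0,0],0],[[-0.008,0,0],0]]'
```

```text
clock: 46.18
tcp_pos: [0.5549, -0.001, 0.1626]
orientation: [0.0, 0.983, 0.182, 0.001]
force: [4.0, 1.3, 1.8]
finger_gap: 0.0314
grip_force: 30.0
inward
clock: 46.6
tcp_pos: [0.5566, -0.0, 0.1618]
orientation: [-0.0, 0.983, 0.182, -0.0]
force: [2.9, 1.6, 1.0]
finger_gap: 0.0311
grip_force: 30.0
outward
clock: 47.02
tcp_pos: [0.5513, -0.0025, 0.1625]
orientation: [0.0, 0.983, 0.182, 0.0]
force: [2.4, 0.4, 3.1]
finger_gap: 0.031
grip_force: 30.0
```

```bash
python3 -m pendant '[[[0.004,0,0],0],[[0.008,0,0],0],[[0.011,0,0],0],[[0.011,0,0],0],[[0.011,0,0],0]]'
python3 -m pendant '[[[0.003,0,0],0],[[0.003,0,0],0],[[0.003,0,0],0],[[0.003,0,0],0]]'
python3 -m pendant '[[[0.003,0,0],0],[[0.003,0,0],0],[[0.003,0,0],0],[[0.003,0,0],0]]'
```

```text
clock: 47.43
tcp_pos: [0.558, 0.0008, 0.1611]
orientation: [-0.0, 0.983, 0.182, -0.001]
force: [0.5, -0.9, 0.1]
finger_gap: 0.031
grip_force: 30.0
clock: 47.77
tcp_pos: [0.5608, 0.0015, 0.162]
orientation: [-0.0, 0.983, 0.182, -0.0]
force: [-0.1, -0.4, -0.8]
finger_gap: 0.031
grip_force: 30.0
clock: 48.1
tcp_pos: [0.5627, 0.0023, 0.1617]
orientation: [-0.0, 0.983, 0.182, -0.0]
force: [-0.6, 0.6, -2.6]
finger_gap: 0.0316
grip_force: 30.0
```

Contact is felt on both sides of the peg, so it is in the hole, with the centre at about x = .560. The plate's end limits how far in it may go, so I move 6 mm along the peg and release.

```bash
python3 -m pendant '[[[-0.003,0,0],0],[[-0.001,0,0.003],0],[[0.002,0,0.006],0],[[0.005,0,0.008],0],[[0.005,0,0.008],0]]'
python3 -m pendant '[[[0,0,0],0],[[0,0,0],0],[[0,0,0],0]]'
python3 -c "
from h import *
snap('side','s17.png');s=r.read_state();print(s['tcp_pos'],s['force'],s['wrist_torque'])"
```

```text
clock: 48.52
tcp_pos: [0.5667, 0.0038, 0.1557]
orientation: [-0.0, 0.983, 0.182, -0.0]
force: [-0.4, 0.9, -0.7]
finger_gap: 0.0312
grip_force: 30.0
clock: 48.77
tcp_pos: [0.5665, 0.0036, 0.1561]
orientation: [0.0, 0.983, 0.182, 0.0]
force: [0.4, -0.4, -0.9]
finger_gap: 0.0309
grip_force: 30.0
[0.56652097 0.00364048 0.15611916] [ 0.3026519   0.07645175 -0.6599545 ] [-0.05184001  0.18519386 -0.01881512]
```

```bash
python3 -m pendant '[[[0,0,0],0],[[0,0,0],0],[[0,0,0],0],[[0,0,0],0],[[0,0,0],0]]' 0.4
python3 -m pendant '[[[0,0,0],0],[[0,0,-0.02],0],[[0,0,-0.05],0],[[0,0,-0.09],0],[[0,0,-0.13],0]]'
python3 -m pendant '[[[-0.04,0,-0.02],0],[[-0.08,0,-0.02],0],[[-0.13,0,-0.02],0],[[-0.17,0,-0.02],0],[[-0.17,0,-0.02],0]]'
python3 - <<'E'
from m import *
a=snap("top","t18.png");b=snap("side","s18.png");b0=cv2.imread('pics/s13.png')[:,:,::-1].copy();s0=cv2.imread('pics/side0.png')[:,:,::-1].copy()
# compare post region with before; bright new blob
for ref in(b0,):
    d=cv2.absdiff(b,ref).max(2); m=(d>40).astype(np.uint8)[140:225,255:315]
    n,l,st,ce=cv2.connectedComponentsWithStats(m)
    for i in range(1,n):
        if st[i,4]>15: print(st[i],ce[i]+[255,140], "mean now",b[140:225,255:315][l==i].mean(0),"was",ref[140:225,255:315][l==i].mean(0))
# plate blob on the old location?
print("old place", b[190:215,210:232].mean((0,1)),b0[190:215,210:232].mean((0,1)))
# expected pixels hanging: root/bottom of plate
P=np.array([.641,.031]);u=np.array([.934,.358]);f=P-u*(.007+.006)
print(proj("side",[[*f,.135+.012],[*f,.135-.085],[*(P-u*.042),.17],[*P,.158],[*P,0.008]]))
E
```

```text
clock: 49.23
tcp_pos: [0.5665, 0.0036, 0.1561]
orientation: [0.0, 0.983, 0.182, 0.0]
force: [0.3, 0.1, -0.8]
finger_gap: 0.0559
grip_force: 0.0
clock: 49.65
tcp_pos: [0.5657, 0.0037, 0.2538]
orientation: [-0.0, 0.983, 0.182, -0.001]
force: [1.2, 0.1, 0.3]
finger_gap: 0.0606
grip_force: 0.0
clock: 50.07
tcp_pos: [0.4437, -0.043, 0.2684]
orientation: [0.0, 0.983, 0.182, -0.001]
force: [0.4, 0.1, 0.8]
finger_gap: 0.0607
grip_force: 0.0
[  0   0  18  17 226] [262.385  146.0708] mean now [18.1416 17.9027 17.6991] was [156.708  152.6372 141.3761]
[26  0  9  8 61] [284.3934 143.2295] mean now [188.541  142.0984  85.5738] was [39.6066 32.082  25.    ]
[ 51   0   9  20 146] [309.863  148.7945] mean now [150.1301 154.4863 152.2534] was [21.4726 22.3836 23.1507]
[31 28 10  7 26] [290.3846 171.0385] mean now [176.4615 177.6923 181.2308] was [103.4231 104.     105.6923]
[30 50  5  7 17] [286.8235 192.8824] mean now [153.0588 150.8824 142.4118] was [93.4118 97.     95.4706]
[46 75 14  7 25] [308.32 218.2 ] mean now [85.92 89.48 87.6 ] was [145.2  149.6  146.72]
old place [150.2855 154.6291 152.06  ] [169.9345 172.6455 170.3273]
[[290.1733 172.8056]
 [288.7107 198.6671]
 [283.2979 170.3769]
 [293.5017 167.8349]
 [291.0204 207.0343]]
```

Run:
```python
from m import *
b=snap("side","s19.png");a=snap("top","t19.png");s0=cv2.imread('pics/s13.png')[:,:,::-1].copy()
g=cv2.cvtColor(b,cv2.COLOR_RGB2GRAY);g0=cv2.cvtColor(s0,cv2.COLOR_RGB2GRAY)
for y in range(166,206,3): print(y,g[y,279:301:2],g0[y,279:301:2])
d=(cv2.absdiff(b,s0).max(2)>45).astype(np.uint8); d[:150]=0
n,l,st,ce=cv2.connectedComponentsWithStats(d)
for i in range(1,n):
    if st[i,4]>30: print(st[i],b[l==i].mean(0).round(),s0[l==i].mean(0).round())
# mirror bar in side: gold mask
hsv=cv2.cvtColor(b,cv2.COLOR_RGB2HSV); m=((hsv[...,0]>15)&(hsv[...,0]<28)&(hsv[...,1]>150)&(hsv[...,2]>90)).astype(np.uint8)
for n_,im,bx in(("side",b,(180,95,245,175)),("top",a,(80,175,170,255))):
    x0,y0,x1,y1=bx;h=cv2.cvtColor(im,cv2.COLOR_RGB2HSV)[y0:y1,x0:x1];m=((h[...,0]>17)&(h[...,0]<30)&(h[...,1]>140)&(h[...,2]>110)).astype(np.uint8)
    n,l,st,ce=cv2.connectedComponentsWithStats(m,connectivity=8)
    for i in range(1,n):
        if st[i,4]>8:
            ys,xs=np.where(l==i);(c,sz,an)=cv2.minAreaRect(np.c_[xs+x0,ys+y0].astype(np.float32));print(n_,st[i,4],np.round(cv2.boxPoints((c,sz,an)),1).tolist())
H=np.array([.4706,.3757]);u=np.array([.759,.651]);t=np.array([-u[1],u[0]])
for ang in(25,30,35):
    q=H+u*.165*np.sin(np.radians(ang));z=.034+.165*np.cos(np.radians(ang));E=[[*(q+t*k),z] for k in(.03,-.03)]
    print(ang,proj("side",E).round(1).tolist(),proj("top",E).round(1).tolist())
```

```text
166 [ 76  73  77  75  76  73  87 172  79  72  71] [ 77  72  78  80  79  72  88 174  86  77  68]
169 [ 80 115 121  99 187 165 131 178 119  73  93] [ 74 120 126  98  90 100 143 183 125  74  98]
172 [158 155 133  78  94 141 203 193 103 137 132] [158 154 132  78  98 111 131 116  94 134 136]
175 [157 157 158 153 124 103  88 128 100 156 160] [159 159 164 163 155 126  90 111  95 163 161]
178 [156 154 160 153 141 183 180 117 103 161 155] [161 160 160 161 162 153 122  96 102 161 161]
181 [150 155 156 149 160 154 143 111 113 158 155] [153 160 155 160 154 150 133  96 109 156 157]
184 [151 152 150 151 159 161 152 121 108 159 154] [155 155 155 156 158 145 130  90 116 164 162]
187 [101 116 153 148 159 156 157 116 126 154 153] [101 117 158 154 155 138 129  86 131 154 156]
190 [ 93  87  92 119 159 156 156 110 129 150 148] [ 89  92  88  88 127 130 121  89 131 152 151]
193 [ 90  90  87 127 155 152 155 108 136 152 151] [ 90  87  91  91  89 125 120  94 138 156 153]
196 [ 84  92  93  95 129 152 152  94 152 157 152] [ 89  89  91  89  85 143 119  91 146 157 155]
199 [112  84  88  95  77 109 134 102  99 144
[... 1470 characters left out ...]

side 10 [[231.0, 135.0], [232.0, 135.0], [232.0, 140.0], [231.0, 140.0]]
top 112 [[93.19999694824219, 221.8000030517578], [127.0, 184.0], [148.0, 202.8000030517578], [114.30000305175781, 240.60000610351562]]
top 75 [[89.80000305175781, 200.8000030517578], [106.4000015258789, 186.5], [112.5, 193.60000610351562], [95.9000015258789, 207.8000030517578]]
top 26 [[85.9000015258789, 217.3000030517578], [87.0, 216.0], [104.19999694824219, 229.8000030517578], [103.0999984741211, 231.10000610351562]]
25 [[208.3, 108.1], [222.5, 111.5]] [[94.1, 205.6], [109.4, 192.7]]
30 [[210.5, 108.4], [224.6, 111.8]] [[92.2, 202.5], [107.4, 189.6]]
35 [[212.6, 109.0], [226.6, 112.3]] [[90.5, 199.6], [105.7, 186.8]]
```

The plate hangs in front of the post, from about (290,169) to (287,197), and there is no white plate anywhere else. Next I check the mirror angle numerically against the 30° struts.

Run:
```python
from m import *
def gold(im,x0,y0,x1,y1):
    h=cv2.cvtColor(im,cv2.COLOR_RGB2HSV)[y0:y1,x0:x1]
    m=(h[...,0]>17)&(h[...,0]<30)&(h[...,1]>140)&(h[...,2]>110)
    print(x0,y0); [print(y0+i,''.join('#' if v else '.' for v in r_)) for i,r_ in enumerate(m)]
a=cv2.imread('pics/t19.png')[:,:,::-1].copy();b=cv2.imread('pics/s19.png')[:,:,::-1].copy()
gold(a,82,180,152,242); gold(b,185,100,240,172)
```

```text
82 180
180 ......................................................................
181 ......................................................................
182 ......................................................................
183 ......................................................................
184 .............................................#........................
185 .............................................#........................
186 ..............................................##......................
187 ...............................................##.....................
188 .......................###......................##....................
189 ......................####........................#...................
190 .....................####.##......................##..................
191 ....................###....#.......................##.................
192 ..................####......##.......................#................
193 .................####........##.......................#...............
194 ................####..........#........
[... 7184 characters left out ...]
........................................
161 .........................................#.............
162 ........................................##.............
163 .........................................#.............
164 .........................................##............
165 .........................................##............
166 .......................................................
167 .......................................................
168 .......................................................
169 .......................................................
170 .......................................................
171 .......................................................
```

Run:
```python
from m import *
L,R_=[107.7,233.2],[145.8,201.8]
print("rod stereo",two("top",[L,R_],"side",[[192,148.8],[220.5,157.8]]))
A=plane("top",[L,R_],.034)[:,:2];H=A.mean(0);t=(A[0]-A[1]);print("rod len",np.linalg.norm(t));t/=np.linalg.norm(t);u=np.array([-t[1],t[0]]);u*=np.sign(u[0]);print(H,np.degrees(np.arctan2(u[1],u[0])))
# bar: ray from top intersected with circle radius .165 in (n,z)
def lean(px,name="top",rad=.165):
    o,d=ray(name,px);o2=np.array([(o[:2]-H)@u,o[2]-.034]);d=d.mean(0);d2=np.array([d[:2]@u,d[2]])
    a,b,c=d2@d2,2*o2@d2,o2@o2-rad**2;s=(-b-np.sqrt(b*b-4*a*c))/(2*a);p=o2+s*d2;return np.degrees(np.arctan2(p[0],p[1])),p
print("bar lean",lean([[98.7,194.9]]), "+1px",lean([[98.0,194.2]]))
# struts: tips assumed at 30deg -> solve height, then compare rod/strut lengths
for z in(.11,.12,.13,.14,.15):
    T=plane("top",[[87.2,216.5],[127.2,184.3]],z)[:,:2];print(z,[(q-H)@u for q in T],"expect",(z-.034)*np.tan(np.pi/6),np.linalg.norm(T[0]-T[1]))
print("initial lean",lean([[(85+93/4+85+160/4)/2-.4,(145+322/4+145+270/4)/2-.4]]))
print("strut tip L stereo",two("top",[[87.2,216.5]],"side",[[196.2,121.2]]))
```

```text
rod stereo [[0.4246 0.4415 0.033  0.0001]
 [0.5146 0.318  0.0479 0.0263]]
rod len 0.16122303572941862
[0.4765 0.3796] 40.13433171898379
bar lean (np.float64(28.959366138121286), array([0.0799, 0.1444])) +1px (np.float64(30.376507994616844), array([0.0834, 0.1423]))
0.11 [np.float64(0.06803615519701153), np.float64(0.06572292795576552)] expect 0.04387862045841155 0.16112965879165683
0.12 [np.float64(0.06564707657758712), np.float64(0.06334906309667934)] expect 0.04965212315030781 0.160069932376313
0.13 [np.float64(0.06325799795816266), np.float64(0.060975198237593085)] expect 0.05542562584220407 0.15901020596096924
0.14 [np.float64(0.06086891933873824), np.float64(0.058601333378506905)] expect 0.06119912853410033 0.15795047954562544
0.15 [np.float64(0.058479840719313704), np.float64(0.05622746851942069)] expect 0.06697263122599657 0.1568907531302816
initial lean (np.float64(-4.603398003098294), array([-0.0132,  0.1645]))
strut tip L stereo [[0.4681 0.486  0.1187 0.012 ]]
```

```bash
python3 -m pendant '[[[0,0,0],0],[[0,0,0],0],[[0,0,0],0],[[0,0,0],0],[[0,0,0],0]]'
python3 -c "
from h import *
b=viewer.read_camera('side');g=cv2.cvtColor(b,cv2.COLOR_RGB2GRAY);print(g[190,279:301:2]);print(ticket.sign_off())"
```

```text
clock: 50.68
tcp_pos: [0.4476, -0.0419, 0.2683]
orientation: [-0.0, 0.983, 0.182, -0.0]
force: [-0.0, 0.1, 0.2]
finger_gap: 0.0609
grip_force: 0.0
[ 86  89  89 118 157 157 156 111 127 153 151]
the job is handed in; nothing more can be done
None
```

The job is handed in, no verdict returned: by my measurements the tube holds six discs level with the band with two spares out, the largest plate then went on the peg and hangs free, and the mirror leans back about 29° (±2°); I viewed 17 pictures, over the limit of 14.

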